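# Fetch the full tea tin from a double-door cupboard into the breakfast caddy

## Robot

A 6-joint arm with a two-finger parallel gripper is mounted at the origin on a cart in front of the work surface, level with it; the furniture and walls round the work are solid. World frame = base frame: x ahead of the robot, y to its left, z up, the work surface at z = 0. Lengths are in m, angles in rad, forces in N, time in s.
With the tool pointing down it reaches from about 0.35 to 0.775 m from the base axis. Payload 5.5 kg.
Tool frame: the origin (TCP) lies at the very end of the fingers, on their centre line; the grasp point (between the pads) lies behind it (env.hold_point_z is the z of the grasp point in the tool frame, in m); z points along the fingers, y is the line along which they close (so a half turn about z gives the same grasp; the last joint's range is limited). The gripper opens to 85 mm and grips with 20 to 120 N. Pads are 22 mm wide; open, the fingers measure 114 mm over their backs; the gripper's body (76 mm by 85 mm) begins 54 mm behind the grasp point. The pads swing forward as they close: fully open they stand 13 mm farther back than shut.
Start: joints at [-1.242, 0.313, 0.046, 1.304, 0, 1.431], TCP at [0.26, -0.513, 0.231] pointing down, gripper open.
Joint ranges: [-2.76, 2.76], [-0.86, 1.69], [-1.03, 1.26], [-2.2, 2.34], [-1.47, 1.5], [-3.14, 3.14]. Speed limits (rad/s): [2.57, 2.57, 3.14, 3.14, 3.14, 3.14].

## Interface

Orientations are given as a unit quaternion [w, x, y, z].
In Python, from workcell import env gives the robot as it stands.
- The arm moves only by the tool arm_command, never from a script. Its argument "rows" is a list of rows, each an object with "delta_pos": the shift along the tool's x, y, z scaled (see below), a list of three; "rot": the turn, a rotation vector about the tool's x, y, z scaled (see below), a list of three; "fingers": the closure, from 0 (fully open) to 1 (shut). A call has 1 to 20 rows; each row shifts and turns the commanded pose from where the row before left it, along the tool's axes as they then stand; what a row does not reach is not made up. The controller multiplies each number of a shift by 0.02 m and each number of a turn by 360 degrees. A row lasts 1/10 s, in which the tool goes at most 50 mm and 8.59 degrees, less where a joint would pass 70% of its speed; a pose out of reach is approached as far as the arm can. A call with a number of a shift or a turn outside -1 to 1 is refused whole. A call with a gripper value outside its range is refused whole. The fingers move at their own pace and stop on an object; "squeeze" is the grip in N (left out, the last holds). Time passes only in rows, so rows that do not move let the fingers close. It gives the time, the measured TCP pose, the force and the opening at its end, in the units of the state.
- env.get_state(): the state, without advancing time (a new reading comes with each control period).
- env.read_camera(name): name is "side" or "top"; returns (picture, depth): 384x512x3 uint8, blue, green, red; 384x512 float32, m along the optical axis (not along the pixel's ray), 0 where there is no reading.
- env.get_calibration(name): a dict with "mtx" (3x3 intrinsics, pixels), "R" (3x3) and "t" (3): a world point X has camera coordinates R X + t. Camera axes: x right, y down, z forward; pixel columns grow to the right and rows downward; lengths in m; the calibration is good to about 2 mm. A picture is of the moment at which its call begins. get_calibration takes no time and is no camera call.
- env.hand_in(): hands the job in, once; it reports no verdict.
The state is a dict: "clock": time; "joint_pos": joint angles; "qvel": joint speeds; "tau": joint torques, N m; "tcp_pos": TCP position; "orientation": TCP orientation; "wrist_force": force on the tool from outside, world axes, zero at the start; "ft_torque": the same for the moment, N m; "finger_gap": finger opening in m.
Only numpy, scipy, OpenCV 4.12 (cv2) and the standard library are available. Lean on these libraries where they do the work, as an engineer would, in place of code of your own. Each camera call takes 0.05 s, during which the arm holds its last target. There are 200 camera calls.

## Task

The breakfast caddy on the worktop has lost its tea: unbolt and swing wide open the little cupboard's right leaf, which overlaps the left one, then unbolt and swing wide open the left leaf. Two look-alike tea tins stand behind it, one full and one empty: feel by lifting which is the full one, stand it upright on the floor of the caddy's free middle compartment and leave the empty one standing in the cupboard. Knock nothing over.

Things in the scene. Friction and masses are not known exactly. Their poses are not given: they have to be found in the camera images.
- cupboard: Fixed oak cupboard on the worktop, 190 deep (x) x 404 wide (y) x 235 high mm. Origin: centre of its underside; x points from front to back, y to its left. Two leaves fill the front: faces at x = -95, 16 thick, z = 18 to 217, meeting at y = 0. Inside one space 372 wide, floor at z = 16, roof underside at z = 219 (mm): no grasp from straight above inside, but one tilted 45 degrees from the front.
- leaf_r (a joint): Angle of the right leaf (rad): 0 closed, grows as it swings out towards the front, stop at 2.0. A 27 mm wide strip on its face reaches 12 mm over the left leaf's edge, so the left leaf cannot open before this one. Light friction: it stays where it is left.
- leaf_l (a joint): Angle of the left leaf (rad): 0 closed, grows as it swings out towards the front, stop at 2.0. Light friction: it stays where it is left.
- leaf_r_hinge (a point): Lower end of the right leaf's vertical hinge line (x = -98, y = -201, z = 18 mm of the cupboard). Its axes turn with the leaf: y points along the leaf from hinge to free edge, -x out of its outer face, which is at x = 3 mm of this frame. Opening turns it anticlockwise seen from above.
- leaf_l_hinge (a point): Lower end of the left leaf's vertical hinge line (x = -98, y = +201, z = 18 mm of the cupboard). Its axes turn with the leaf: -y points along the leaf from hinge to free edge, -x out of its outer face, which is at x = 3 mm of this frame. Opening turns it clockwise seen from above.
- bolt_r (a joint): Withdrawal (m) of the horizontal slide bolt on the right leaf: about 0 shot into the keeper on the left leaf, 0.024 fully drawn (stop), free of the keeper from about 0.016. The knob slides along the leaf, away from the meeting edge towards the right hinge; about 2 N of friction; it stays where it is left.
- bolt_r_knob (a point): Middle of the right bolt's round knob, 16 mm across, axis square to the leaf, from 16 to 40 mm off its face (this point 28 mm off, at z = 183 mm, 45 mm from the meeting line when shot). Strong enough to pull the leaf by. The iron keeper on the left leaf stands 22 mm off the face, 21 mm beyond the meeting line. Axes as the leaf's.
- bolt_l (a joint): Withdrawal (m) of the vertical slide bolt on the left leaf: about 0 shot up into a staple on the front edge of the cupboard's top, 0.024 fully drawn down (stop), free of the staple from about 0.012. About 2 N of friction; it stays where it is left.
- bolt_l_knob (a point): Middle of the left bolt's round knob: the same knob, 28 mm off the left leaf's face, 78 mm from the meeting line, at z = 183 mm when shot; it slides straight down. Strong enough to pull the leaf by. Axes as those of its leaf.
- tin_p: One of two outwardly identical closed tea tins of bare metal with a lid (it stays on), 48 mm across, 100 mm high. Origin: centre of its underside, z up. They stand side by side behind the left leaf, about 62 mm behind the door faces and 87 mm apart, in unknown order. The full one weighs 0.4 to 0.6 kg, the empty one about 0.1 kg.
- tin_q: The other tea tin; the same size and look, origin as for the first.
- caddy: Fixed open wooden tray 252 x 88 x 62 mm high, walls and floor 6 mm, three compartments of 76 x 76 mm in a row along its x axis; the middle one is free. Origin: centre of its underside. The walls and the jars on both sides leave no room for a hand low down: a tin goes in held by its upper part from above.
- caddy_slot (a point): Centre of the floor of the caddy's free middle compartment, 6 mm above the worktop; the tin stands here (the compartment is 56 mm deep).
- honey_jar: Honey jar, 64 x 68 x 84 mm, in the caddy's compartment at its -x end; origin: centre of its underside. Stays.
- jam_jar: Jam jar, 65 x 65 x 97 mm, in the caddy's compartment at its +x end; origin: centre of its underside. Stays.
- mug_grey: Grey mug, 86 x 117 x 88 mm, behind the right leaf; origin: in its underside. Stays.
- espresso_cup: White espresso cup, 68 x 99 x 56 mm, on a cork coaster left of the cupboard; origin: in its underside. Stays.

How it is judged:
On the way, in this order (a step that is already met when the one before it is completed fails the run):
1. the right leaf stands wide open (70 degrees or more) (value of joint leaf_r above 1.2 rad), for 0.2 s.
2. the left leaf stands wide open too (70 degrees or more) (value of joint leaf_l above 1.2 rad), for 0.2 s.
At the end, for the whole second after the job is handed in: The full tin (known by its weight on the caddy) stands upright (within 7 degrees), at rest, on the floor of the caddy's middle compartment (within 18 mm of its centre); the empty tin stands upright on the cupboard's floor. The leaves may stay open (((horizontal distance between tin_p and caddy_slot below 0.018 m and z of tin_p in the frame of caddy_slot between -0.006 and 0.006 m and angle between each of tin_p, tin_q's own z axis and vertical below 0.12 rad and linear speed of tin_p below 0.02 m/s and contact force between tin_p and caddy above 2.4 N and x of tin_q in the frame of cupboard between -0.085 and 0.095 m and y of tin_q in the frame of cupboard between -0.19 and 0.19 m and z of tin_q in the frame of cupboard below 0.03 m) or (horizontal distance between tin_q and caddy_slot below 0.018 m and z of tin_q in the frame of caddy_slot between -0.006 and 0.006 m and angle between each of tin_q, tin_p's own z axis and vertical below 0.12 rad and linear speed of tin_q below 0.02 m/s and contact force between tin_q and caddy above 2.4 N and x of tin_p in the frame of cupboard between -0.085 and 0.095 m and y of tin_p in the frame of cupboard between -0.19 and 0.19 m and z of tin_p in the frame of cupboard below 0.03 m))); the robot touches nothing.
It fails at once if a jar, mug or cup is knocked over (angle between any of honey_jar, jam_jar, mug_grey, espresso_cup's own z axis and vertical above 0.6 rad).
It fails at once if a tea tin is knocked over (angle between any of tin_p, tin_q's own z axis and vertical above 0.8 rad).
It also fails if it takes over 72 s, if anything falls off the work surface, if the arm or the gripper's body presses on something with over 40 N, if the wrist force passes 120 N, or if a joint passes its speed limit or range.

## Working session

There is one attempt and no reset: what is moved stays moved. The work goes in short steps, Python scripts to look and compute and a tool call to move; the robot and the scene stay as the last step left them, time stands still between calls to the robot, and variables do not carry over. Pictures are saved under pics/ and viewed, on a budget of 10 in all, crops included, one or two more only if the job needs it, and the job is handed in when it is done.

Besides the shell and the picture viewer there is one more tool, called after "Request:" as name([rows], argument=value, ...), one row to a line, values as JSON. arm_command: Moves the arm, as the interface text tells. Shifts and turns lie within -1 to 1; 1 stands for 0.02 m of shift or 360 degrees of turn. Its arguments: {"type":"object","properties":{"rows":{"type":"array","items":{"type":"object","properties":{"delta_pos":{"type":"array","items":{"type":"number","minimum":-1,"maximum":1}},"rot":{"type":"array","items":{"type":"number","minimum":-1,"maximum":1}},"fingers":{"type":"number"}}}},"squeeze":{"type":"number"}},"required":["rows"]}

```bash
ls; mkdir -p pics
python3 - <<'E'
from workcell import env
import cv2,numpy as np
print(env.get_state(), env.hold_point_z)
for n in ("side","top"):
    im,d=env.read_camera(n); cv2.imwrite(f"pics/{n}0.png",im); np.savez(f"pics/{n}0.npz",im=im,d=d)
    c=env.get_calibration(n); print(n,c)
a=cv2.imread("pics/side0.png");b=cv2.imread("pics/top0.png")
E
```

```text
pics
{'clock': 0.0, 'joint_pos': array([-1.24161834e+00,  3.13986105e-01,  4.49666695e-02,  1.30363387e+00,
        3.07908814e-06,  1.43117453e+00]), 'qvel': array([-3.15450506e-04,  9.63879421e-04,  7.92537220e-04,  1.30281088e-03,
       -9.59496443e-06,  1.12393735e-03]), 'tau': array([ 2.72469129e-03, -4.80625284e+01,  2.98533046e+01,  1.91305135e-02,
        1.34028886e-05,  2.93841197e-06]), 'tcp_pos': array([ 0.25960163, -0.51246545,  0.230412  ]), 'orientation': array([-9.24468243e-04,  9.72653479e-01,  2.32259226e-01, -8.63361572e-05]), 'wrist_force': array([ 0.08763275,  0.26806146, -0.9041939 ]), 'ft_torque': array([ 0.00307953,  0.00504276, -0.04734351]), 'finger_gap': 0.08545443382770408} -0.0187
side {'mtx': array([[362.32810419,   0.        , 256.22099047],
       [  0.        , 362.32810419, 189.66513895],
       [  0.        ,   0.        ,   1.        ]]), 'R': array([[-0.73476255, -0.67797841, -0.02166255],
       [-0.42773757,  0.48787583, -0.76093216],
       [ 0.52646421, -0.54983856, -0.64846973]]), 't': array([0.41247378, 0.32666488, 0.85027189])}
top {'mtx': array([[491.28045294,   0.        , 263.88314926],
       [  0.        , 491.28045294, 191.45774706],
       [  0.        ,   0.        ,   1.        ]]), 'R': array([[ 0.05700193, -0.9983716 , -0.00221782],
       [-0.78247131, -0.04329521, -0.62117966],
       [ 0.62007211,  0.03714382, -0.78366505]]), 't': array([-0.02196206,  0.52924774,  1.43332983])}
```

View pics/side0.png

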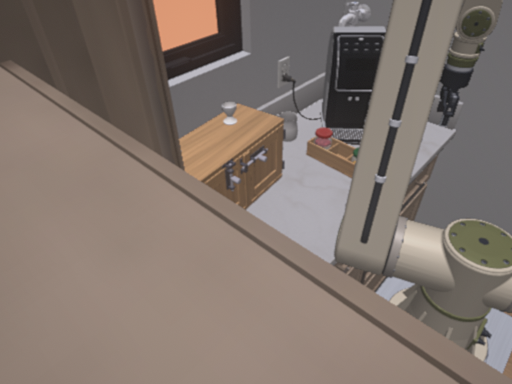

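View pics/top0.png

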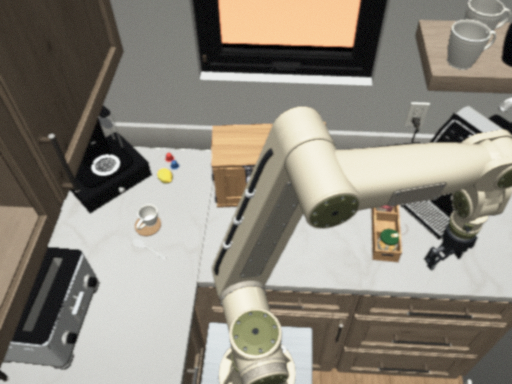

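The side picture shows the cupboard at (180–285, 108–210) with its bolts at about (232,175) and (255,158), and the caddy at (308–360, 130–175). The top picture shows the caddy at (386,232), and the arm hides part of the cupboard. Next I'll locate them from depth.

```bash
cat > h.py <<'E'
from workcell import env
import cv2,numpy as np
def cloud(n,d):
    c=env.get_calibration(n);K,R,t=c["mtx"],c["R"],c["t"]
    v,u=np.mgrid[0:384,0:512]
    P=np.stack([(u-K[0,2])/K[0,0]*d,(v-K[1,2])/K[1,1]*d,d],-1)
    W=(P-t)@R
    W[d<=0]=np.nan
    return W
def proj(n,X):
    c=env.get_calibration(n);p=(np.atleast_2d(X)@c["R"].T+c["t"])@c["mtx"].T
    return p[:,:2]/p[:,2:]
E
python3 - <<'E'
from h import *
for n in("side","top"):
    z=np.load(f"pics/{n}0.npz");W=cloud(n,z["d"]);
    m=np.abs(W[...,2]-.235)<.006
    m&=(W[...,0]>.35)&(W[...,0]<1.0)&(W[...,1]>-.3)&(W[...,1]<.6)
    k,l,s,_=cv2.connectedComponentsWithStats(m.astype(np.uint8))
    for i in range(1,k):
        if s[i,4]>150:
            p=W[l==i][:,:2]; r=cv2.minAreaRect(p.astype(np.float32)); print(n,s[i],r,cv2.boxPoints(r).round(3).tolist(), np.median(W[l==i][:,2]))
    m=np.abs(W[...,2]-.062)<.006
    m&=(W[...,0]>.25)&(W[...,0]<1.0)&(W[...,1]>-.6)&(W[...,1]<.0)
    k,l,s,_=cv2.connectedComponentsWithStats(m.astype(np.uint8))
    for i in range(1,k):
        if s[i,4]>20:
            p=W[l==i][:,:2]; r=cv2.minAreaRect(p.astype(np.float32)); print(n,'c',s[i],r,cv2.boxPoints(r).round(3).tolist())
    for uv in ([(232,172),(233,180),(255,158),(262,155),(231,185),(242,164)] if n=="side" else [(390,236),(385,215),(388,250)]):print(uv,W[uv[1],uv[0]])
im=np.load("pics/side0.npz")["im"];cv2.imwrite("pics/c1.png",np.vstack([cv2.resize(im[100:215,170:300],(650,575),interpolation=cv2.INTER_CUBIC)]))
im2=np.load("pics/top0.npz")["im"]
E
```

```text
side [175  85  69  35 222] ((0.8986783623695374, -0.14297443628311157), (0.009314913302659988, 0.3128025233745575), 0.24415463209152222) [[0.8930000066757202, 0.013000000268220901], [0.8949999809265137, -0.29899999499320984], [0.9039999842643738, -0.29899999499320984], [0.902999997138977, 0.013000000268220901]] 0.2354598146395486
side [ 179  103  105   79 3960] ((0.6966524720191956, -0.01562899351119995), (0.21051104366779327, 0.38456857204437256), 5.843485355377197) [[0.5720000267028809, 0.16500000655651093], [0.6119999885559082, -0.21799999475479126], [0.8209999799728394, -0.19599999487400055], [0.7820000052452087, 0.1860000044107437]] 0.23495585414226977
side c [272 102  23  13  52] ((0.8777262568473816, -0.517128586769104), (0.14815212786197662, 0.008025910705327988), 89.03594970703125) [[0.871999979019165, -0.5910000205039978], [0.8799999952316284, -0.5910000205039978], [0.8830000162124634, -0.4429999887943268], [0.875, -0.4429999887943268]]
side c [326 118  16   4  43] ((0.6662383079528809, -0.5794381499290466), (0.06173226982355118, 0.01777261309325695), 23.622108459472656) [[
[... 2715 characters left out ...]
337109565735), (0.08923248946666718, 0.19849546253681183), 87.06329345703125) [[0.3930000066757202, -0.45399999618530273], [0.5910000205039978, -0.46399998664855957], [0.5960000157356262, -0.375], [0.39800000190734863, -0.36399999260902405]]
top c [380 206  14   4  26] ((0.5786606073379517, -0.42234712839126587), (0.014310509897768497, 0.04663768410682678), 4.447615623474121) [[0.5699999928474426, -0.4000000059604645], [0.5730000138282776, -0.44600000977516174], [0.5879999995231628, -0.4449999928474426], [0.5839999914169312, -0.39899998903274536]]
(390, 236) [ 0.44601424 -0.41605127  0.08114512]
(385, 215) [ 0.56056641 -0.41802423  0.04132957]
(388, 250) [ 0.41284517 -0.41288942  0.04662352]
```

View pics/c1.png

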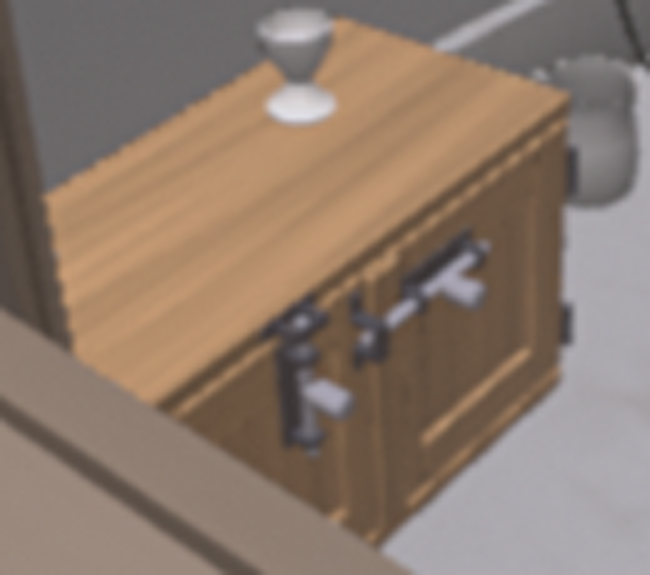

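The crop shows the right knob's tip at about side pixel (265.6,158.4) and the left knob's tip at about (239,180.4). Both bolts are shot, and a glass appears behind or on the roof. Next I'll fit the cupboard pose and check the knobs, the caddy, the espresso cup and any obstacles.

Run:
```python
from h import *
from scipy.optimize import least_squares
S=cloud("side",np.load("pics/side0.npz")["d"]);T=cloud("top",np.load("pics/top0.npz")["d"])
# front face
p=S[140:215,185:290].reshape(-1,3);p=p[(p[:,2]>.03)&(p[:,2]<.225)&(p[:,0]>.56)&(p[:,0]<.66)&(p[:,1]<.25)&(p[:,1]>-.25)]
best=0;rng=np.random.default_rng(0)
for _ in range(500):
    a,b=p[rng.choice(len(p),2,False),:2];n=np.array([b[1]-a[1],a[0]-b[0]]);n/=np.linalg.norm(n)+1e-9
    i=abs((p[:,:2]-a)@n)<.003
    if i.sum()>best:best=i.sum();I=i
k=np.polyfit(p[I][:,1],p[I][:,0],1);print("face x=",k,best,len(p),"yaw deg",np.degrees(-np.arctan(k[0])), "y range",np.percentile(p[I][:,1],[0,2,98,100]))
# roof extents in rotated frame
for yaw in (-np.arctan(k[0]),):
  R=np.array([[np.cos(yaw),np.sin(yaw)],[-np.sin(yaw),np.cos(yaw)]])
  for n,W in(("side",S),("top",T)):
    m=(abs(W[...,2]-.235)<.005)&(W[...,0]>.5)&(W[...,0]<.86)&(abs(W[...,1])<.3)
    q=W[m][:,:2]@R.T;print(n,"x'",np.percentile(q[:,0],[0,1,5,95,99,100]).round(3),"y'",np.percentile(q[:,1],[0,1,5,95,99,100]).round(3))
    print(' R',R.tolist())
for uv in((265,158),(264,158),(265,159),(239,180),(238,180),(237,179)):print(uv,S[uv[1],uv[0]].round(4))
# caddy rim top view crop points
for nm,W in(("side",S),("top",T)):
  m=(W[...,2]>.05)&(W[...,2]<.068)&(W[...,0]>.35)&(W[...,0]<.68)&(W[...,1]>-.48)&(W[...,1]<-.34)
  q=W[m];r=cv2.minAreaRect(q[:,:2].astype(np.float32));print(nm,len(q),r,cv2.boxPoints(r).round(3).tolist())
for uv in((148,212),(160,228),(140,225)):print("cup",uv,T[uv[1],uv[0]].round(3))
# high obstacles
for nm,W in(("side",S),("top",T)):
  m=(W[...,2]>.26)&(W[...,0]>0.2)&(W[...,0]<.85)&(W[...,1]>.0)&(W[...,1]<.6)
  q=W[m];print(nm,len(q),q.min(0),q.max(0)) if len(q) else 0
im=np.load("pics/side0.npz")["im"][105:195,295:375];im2=np.load("pics/top0.npz")["im"][195:275,355:415]
cv2.imwrite("pics/c2.png",np.hstack([cv2.resize(im,(400,450),interpolation=2),cv2.resize(im2,(338,450),interpolation=2)]))
```

```text
face x= [-0.10966241  0.61053774] 1510 2885 yaw deg 6.258186806180549 y range [-0.21153022 -0.20396298  0.13800336  0.15893538]
side x' [0.586 0.605 0.608 0.778 0.791 0.796] y' [-0.284 -0.276 -0.259  0.072  0.093  0.101]
 R [[0.9940407724437407, 0.10900891119285343], [-0.10900891119285343, 0.9940407724437407]]
top x' [0.586 0.605 0.614 0.787 0.794 0.799] y' [-0.281 -0.078 -0.057  0.113  0.121  0.123]
 R [[0.9940407724437407, 0.10900891119285343], [-0.10900891119285343, 0.9940407724437407]]
(265, 158) [ 0.5747 -0.0584  0.1907]
(264, 158) [ 0.5774 -0.0571  0.1901]
(265, 159) [ 0.5753 -0.0591  0.1864]
(239, 180) [0.5621 0.0625 0.1881]
(238, 180) [0.5636 0.0649 0.1887]
(237, 179) [0.5692 0.0632 0.1883]
side 393 ((0.5426167845726013, -0.4160907566547394), (0.09205430001020432, 0.21445678174495697), 86.15592956542969) [[0.43299999833106995, -0.45500001311302185], [0.6470000147819519, -0.4690000116825104], [0.652999997138977, -0.37700000405311584], [0.4390000104904175, -0.3630000054836273]]
top 421 ((0.4936293363571167, -0.41424646973609924), (0.0901186615228653, 0.20042204856872559), 86.80686950683594) [[0.39100000262260437, -0.45399999618530273], [0.5910000205039978, -0.4650000035762787], [0.5960000157356262, -0.375], [0.3959999978542328, -0.36399999260902405]]
cup (148, 212) [0.535 0.424 0.03 ]
cup (160, 228) [ 0.49   0.377 -0.002]
cup (140, 225) [0.496 0.45  0.003]
side 8547 [2.00000669e-01 3.15587001e-06 2.60050163e-01] [0.2607103  0.54740403 0.76971884]
top 18869 [0.2000086  0.00038818 0.26006843] [0.84997124 0.59994676 0.94981938]
```

View pics/c2.png

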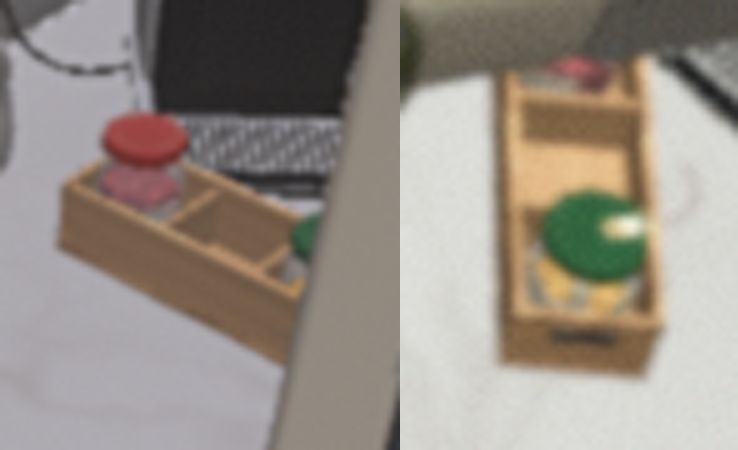

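Left crop (side) and right crop (top) show the caddy with the free middle compartment between the red-lid jar at the far end and the green-lid jar at the near end. Its floor is at about crop px (575,170), which is top pixel (386,225). Before swinging the arm I'll check the beam and the walls.

Run:
```python
from h import *
S=cloud("side",np.load("pics/side0.npz")["d"]);T=cloud("top",np.load("pics/top0.npz")["d"])
for uv in((20,75),(100,150),(200,200),(300,260),(420,350),(60,250),(200,350),(300,370),(140,100),(130,20),(178,160),(228,112),(230,120)):print("side",uv,S[uv[1],uv[0]].round(3))
for uv in((60,60),(110,60),(60,150),(75,180),(10,250),(40,200),(230,180),(60,300),(228,200),(330,190),(430,165),(300,130),(250,290),(265,370)):print("top",uv,T[uv[1],uv[0]].round(3))
print(T[225,386],T[222:229,380:393].reshape(-1,3).mean(0))
```

```text
side (20, 75) [0.182 0.545 0.744]
side (100, 150) [0.099 0.551 0.744]
side (200, 200) [0.057 0.546 0.744]
side (300, 260) [0.024 0.544 0.744]
side (420, 350) [-0.005  0.546  0.744]
side (60, 250) [0.068 0.579 0.744]
side (200, 350) [0.025 0.573 0.744]
side (300, 370) [0.009 0.563 0.744]
side (140, 100) [0.155 0.504 0.725]
side (130, 20) [0.155 0.5   0.763]
side (178, 160) [0.145 0.496 0.688]
side (228, 112) [ 0.737 -0.073  0.278]
side (230, 120) [ 0.74  -0.081  0.246]
top (60, 60) [0.48  0.495 0.723]
top (110, 60) [0.739 0.488 0.531]
top (60, 150) [0.257 0.449 0.647]
top (75, 180) [0.632 0.704 0.074]
top (10, 250) [0.085 0.563 0.49 ]
top (40, 200) [0.164 0.487 0.581]
top (230, 180) [0.609 0.13  0.14 ]
top (60, 300) [0.105 0.551 0.196]
top (228, 200) [0.599 0.142 0.037]
top (330, 190) [ 0.069 -0.136  0.779]
top (430, 165) [ 0.173 -0.335  0.74 ]
top (300, 130) [ 0.214 -0.082  0.78 ]
top (250, 290) [0.118 0.02  0.288]
top (265, 370) [-0.086 -0.03   0.286]
[ 0.54322821 -0.42678038  0.00508819] [ 0.54302332 -0.42669062  0.00542649]
```

```bash
cat >> h.py <<'E'
from scipy.spatial.transform import Rotation as Ro, Slerp
c,s=np.cos(np.radians(6.26)),np.sin(np.radians(6.26))
C0=np.array([.7057,-.0041,0]); RC=np.array([[c,-s,0],[s,c,0],[0,0,1]])
def cup(x,y,z): return C0+RC@np.array([x,y,z])      # cupboard frame -> world
def down(a): # tool down, tool x at azimuth a (deg)
    return Ro.from_euler('z',a,degrees=True)*Ro.from_quat([1,0,0,0])
def tilt(az,e): # half-turned tool: z points forward along az, e deg below horizontal
    return down(az+180)*Ro.from_euler('y',e-90 if False else (90-e)*-1,degrees=True)
def now():
    st=env.get_state();q=st["orientation"];return st["tcp_pos"].copy(),Ro.from_quat(q[[1,2,3,0]])
def plan(way,start=None,dec=(2,4)):
    """way: list of (pos,rot,n,fingers). prints rows; rounding error carried on"""
    p,R=start or now();rows=[]
    for P,Q,n,f in way:
        P=np.array(P,float);p0,R0=p.copy(),R;rv=(R0.inv()*Q).as_rotvec()
        for i in range(1,n+1):
            d=(R.inv().apply(p0+(P-p0)*i/n-p)/.02).round(dec[0]);
            r=((R.inv()*(R0*Ro.from_rotvec(rv*i/n))).as_rotvec()/(2*np.pi)).round(dec[1])
            if abs(d).max()>1 or abs(r).max()>.0239: print("LIMIT",d,r)
            p=p+R.apply(d*.02);R=R*Ro.from_rotvec(r*2*np.pi);rows.append((d,r,f))
    import itertools
    for k,g in itertools.groupby(rows,lambda w:(w[0].tolist(),w[1].tolist(),w[2])):
        print(len(list(g)),'x',k)
    print("end",p.round(4),R.apply([0,0,1]).round(3),len(rows))
    return p,R
E
python3 - <<'E'
from h import *
print(tilt(0,45).apply([0,0,1]),tilt(0,45).apply([1,0,0]), cup(-.124,-.045,.26))
plan([(cup(-.124,-.045,.26),down(186.26),28,0)])
E
```

```text
[ 7.07106781e-01 -8.65956056e-17 -7.07106781e-01] [-7.07106781e-01  8.65956056e-17 -7.07106781e-01] [ 0.58734619 -0.06235269  0.26      ]
1 x ([0.89, -0.45, -0.05], [-0.0, -0.0, -0.0158], 0)
1 x ([0.92, -0.37, -0.05], [0.0, -0.0, -0.0158], 0)
1 x ([0.96, -0.27, -0.06], [0.0, -0.0, -0.0158], 0)
1 x ([0.98, -0.17, -0.05], [0.0, -0.0001, -0.0159], 0)
1 x ([0.99, -0.07, -0.05], [0.0, 0.0, -0.0158], 0)
1 x ([0.99, 0.02, -0.05], [-0.0, 0.0, -0.0158], 0)
1 x ([0.99, 0.12, -0.05], [-0.0, 0.0, -0.0158], 0)
1 x ([0.97, 0.22, -0.06], [-0.0, -0.0, -0.0158], 0)
1 x ([0.94, 0.32, -0.05], [-0.0, -0.0, -0.0158], 0)
1 x ([0.91, 0.4, -0.05], [-0.0, -0.0, -0.0158], 0)
1 x ([0.86, 0.5, -0.05], [-0.0, -0.0001, -0.0159], 0)
1 x ([0.81, 0.58, -0.06], [-0.0, 0.0, -0.0158], 0)
1 x ([0.75, 0.65, -0.05], [-0.0, 0.0, -0.0158], 0)
1 x ([0.68, 0.73, -0.05], [-0.0, 0.0, -0.0158], 0)
1 x ([0.6, 0.79, -0.06], [-0.0, -0.0, -0.0158], 0)
1 x ([0.53, 0.85, -0.05], [-0.0, -0.0, -0.0158], 0)
1 x ([0.43, 0.89, -0.05], [-0.0, -0.0, -0.0158], 0)
1 x ([0.35, 0.93, -0.05], [-0.0, -0.0001, -0.0158], 0)
1 x ([0.25, 0.96, -0.06], [-0.0, 0.0, -0.0159], 0)
1 x ([0.15, 0.98, -0.05], [-0.0, 0.0, -0.0158], 0)
1 x ([0.06, 1.0, -0.05], [-0.0, 0.0, -0.0158], 0)
1 x ([-0.04, 0.99, -0.06], [-0.0, -0.0, -0.0158], 0)
1 x ([-0.15, 0.99, -0.05], [-0.0, -0.0, -0.0158], 0)
1 x ([-0.23, 0.96, -0.05], [-0.0, -0.0, -0.0158], 0)
1 x ([-0.34, 0.94, -0.06], [-0.0, -0.0001, -0.0158], 0)
1 x ([-0.42, 0.9, -0.05], [-0.0, 0.0, -0.0159], 0)
1 x ([-0.51, 0.85, -0.05], [-0.0, 0.0, -0.0158], 0)
1 x ([-0.59, 0.8, -0.05], [-0.0, -0.0, -0.0158], 0)
end [ 0.5873 -0.0623  0.2599] [-0. -0. -1.] 28
```

Request:
arm_command([
  {"delta_pos": [0.89,-0.45,-0.05],"rot": [0,0,-0.0158],"fingers": 0.4},
  {"delta_pos": [0.92,-0.37,-0.05],"rot": [0,0,-0.0158],"fingers": 0.4},
  {"delta_pos": [0.96,-0.27,-0.06],"rot": [0,0,-0.0158],"fingers": 0.4},
  {"delta_pos": [0.98,-0.17,-0.05],"rot": [0,0,-0.0159],"fingers": 0.4},
  {"delta_pos": [0.99,-0.07,-0.05],"rot": [0,0,-0.0158],"fingers": 0.4},
  {"delta_pos": [0.99,0.02,-0.05],"rot": [0,0,-0.0158],"fingers": 0.4},
  {"delta_pos": [0.99,0.12,-0.05],"rot": [0,0,-0.0158],"fingers": 0.4},
  {"delta_pos": [0.97,0.22,-0.06],"rot": [0,0,-0.0158],"fingers": 0.4},
  {"delta_pos": [0.94,0.32,-0.05],"rot": [0,0,-0.0158],"fingers": 0.4},
  {"delta_pos": [0.91,0.4,-0.05],"rot": [0,0,-0.0158],"fingers": 0.4},
  {"delta_pos": [0.86,0.5,-0.05],"rot": [0,0,-0.0159],"fingers": 0.4},
  {"delta_pos": [0.81,0.58,-0.06],"rot": [0,0,-0.0158],"fingers": 0.4},
  {"delta_pos": [0.75,0.65,-0.05],"rot": [0,0,-0.0158],"fingers": 0.4},
  {"delta_pos": [0.68,0.73,-0.05],"rot": [0,0,-0.0158],"fingers": 0.4},
  {"delta_pos": [0.6,0.79,-0.06],"rot": [0,0,-0.0158],"fingers": 0.4},
  {"delta_pos": [0.53,0.85,-0.05],"rot": [0,0,-0.0158],"fingers": 0.4},
  {"delta_pos": [0.43,0.89,-0.05],"rot": [0,0,-0.0158],"fingers": 0.4},
  {"delta_pos": [0.35,0.93,-0.05],"rot": [0,0,-0.0158],"fingers": 0.4},
  {"delta_pos": [0.25,0.96,-0.06],"rot": [0,0,-0.0159],"fingers": 0.4},
  {"delta_pos": [0.15,0.98,-0.05],"rot": [0,0,-0.0158],"fingers": 0.4},
])

```text
clock: 2.1
tcp_pos: [0.494, -0.1906, 0.2519]
orientation: [-0.0, 0.334, 0.943, 0.0]
wrist_force: [0.4, 0.1, -0.1]
finger_gap: 0.0513
```

Request:
arm_command([
  {"delta_pos": [0.06,1.0,-0.05],"rot": [0,0,-0.0158],"fingers": 0.4},
  {"delta_pos": [-0.04,0.99,-0.06],"rot": [0,0,-0.0158],"fingers": 0.4},
  {"delta_pos": [-0.15,0.99,-0.05],"rot": [0,0,-0.0158],"fingers": 0.4},
  {"delta_pos": [-0.23,0.96,-0.05],"rot": [0,0,-0.0158],"fingers": 0.4},
  {"delta_pos": [-0.34,0.94,-0.06],"rot": [0,0,-0.0158],"fingers": 0.4},
  {"delta_pos": [-0.42,0.9,-0.05],"rot": [0,0,-0.0159],"fingers": 0.4},
  {"delta_pos": [-0.51,0.85,-0.05],"rot": [0,0,-0.0158],"fingers": 0.4},
  {"delta_pos": [-0.59,0.8,-0.05],"rot": [0,0,-0.0158],"fingers": 0.4},
])

```text
clock: 2.9
tcp_pos: [0.5875, -0.062, 0.2602]
orientation: [-0.001, -0.057, 0.998, 0.0]
wrist_force: [1.4, -0.3, 0.4]
finger_gap: 0.0517
```

Run:
```python
from h import *
for n in ("side","top"):
    im,d=env.read_camera(n);np.savez(f"pics/{n}1.npz",im=im,d=d)
    if n=="side":cv2.imwrite("pics/c3.png",cv2.resize(im[60:230,160:350],(760,680)[:2] and (670,600),interpolation=2))
st=env.get_state();print(st["clock"],st["tcp_pos"],st["orientation"],st["finger_gap"],st["joint_pos"],st["wrist_force"])
T=cloud("top",np.load("pics/top1.npz")["d"])
m=(T[...,2]>.05)&(T[...,2]<.068)&(T[...,0]>.35)&(T[...,0]<.68)&(T[...,1]>-.5)&(T[...,1]<-.34)
q=T[m];r=cv2.minAreaRect(q[:,:2].astype(np.float32));print(len(q),r,cv2.boxPoints(r).round(3).tolist())
```

```text
3.0 [ 0.58819829 -0.06101015  0.26003267] [-2.33883311e-04 -5.65243038e-02  9.98401156e-01  2.82683699e-04] 0.05115027418315036 [-2.39260278e-01  3.41103205e-01  1.55086015e-01  1.38539140e+00
  4.04447630e-04 -3.52369302e-01] [ 0.45437272  0.13143741 -0.28804307]
520 ((0.5225517153739929, -0.41605275869369507), (0.0902378112077713, 0.2575981914997101), 86.63239288330078) [[0.39100000262260437, -0.45399999618530273], [0.6480000019073486, -0.4690000116825104], [0.6539999842643738, -0.3790000081062317], [0.3970000147819519, -0.3630000054836273]]
```

View pics/c3.png

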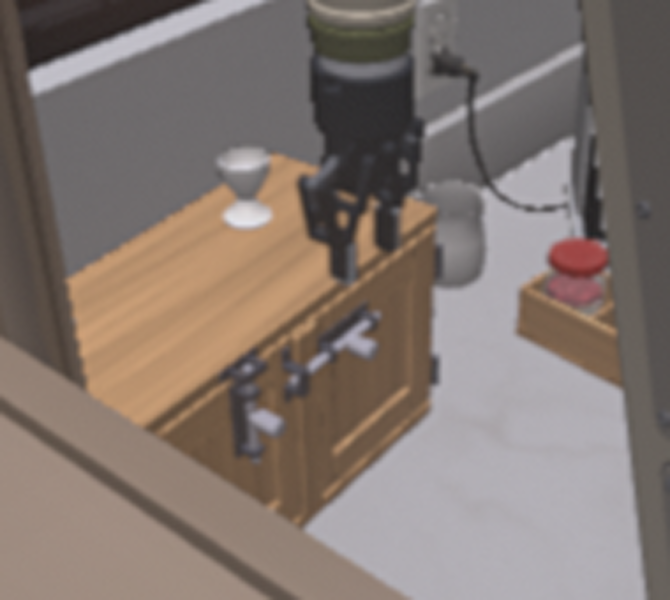

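The hand stands right above the right knob: the fingertips are at crop (343,275) and (390,240), and the knob is at (362,343). The caddy centre is (0.5226,-0.4160) with yaw -3.4°. Now I'll descend and grip.

Request:
arm_command([
  {"delta_pos": [0.04,0.06,0.9],"rot": [0,0,0],"fingers": 0.4},
  {"delta_pos": [0,0,0.9],"rot": [0,0,0],"fingers": 0.4},
  {"delta_pos": [0,0,0.9],"rot": [0,0,0],"fingers": 0.4},
  {"delta_pos": [0,0,0.9],"rot": [0,0,0],"fingers": 0.4},
  {"delta_pos": [0,0,0.75],"rot": [0,0,0],"fingers": 0.4},
  {"delta_pos": [0,0,0],"rot": [0,0,0],"fingers": 1},
  {"delta_pos": [0,0,0],"rot": [0,0,0],"fingers": 1},
  {"delta_pos": [0,0,0],"rot": [0,0,0],"fingers": 1},
  {"delta_pos": [0,0,0],"rot": [0,0,0],"fingers": 1},
  {"delta_pos": [0,0,0],"rot": [0,0,0],"fingers": 1},
], squeeze=50)

```text
clock: 4.0
tcp_pos: [0.5865, -0.0619, 0.1744]
orientation: [0.0, -0.054, 0.999, -0.0]
wrist_force: [-1.5, -0.7, 1.3]
finger_gap: 0.0139
```

Request:
arm_command([
  {"delta_pos": [0,-0.25,0],"rot": [0,0,0],"fingers": 1},
  {"delta_pos": [0,-0.25,0],"rot": [0,0,0],"fingers": 1},
  {"delta_pos": [0,-0.25,0],"rot": [0,0,0],"fingers": 1},
  {"delta_pos": [0,-0.25,0],"rot": [0,0,0],"fingers": 1},
  {"delta_pos": [0,-0.2,0],"rot": [0,0,0],"fingers": 1},
  {"delta_pos": [0,0,0],"rot": [0,0,0],"fingers": 1},
])

```text
clock: 4.6
tcp_pos: [0.5888, -0.0839, 0.1742]
orientation: [0.0, -0.055, 0.998, 0.002]
wrist_force: [-4.5, 8.5, 6.7]
finger_gap: 0.014
```

Run:
```python
from h import *
st=env.get_state();p=st["tcp_pos"];print(p,st["finger_gap"],st["wrist_force"], RC.T@(p-C0))
im,d=env.read_camera("side")
cv2.imwrite("pics/c4.png",cv2.resize(im[110:210,190:300],(660,600),interpolation=2))
```

```text
[ 0.58877714 -0.08391607  0.17420198] 0.014007049140102656 [-4.46971936  8.5426834   6.72683595] [-0.12492886 -0.06659084  0.17420198]
```

View pics/c4.png

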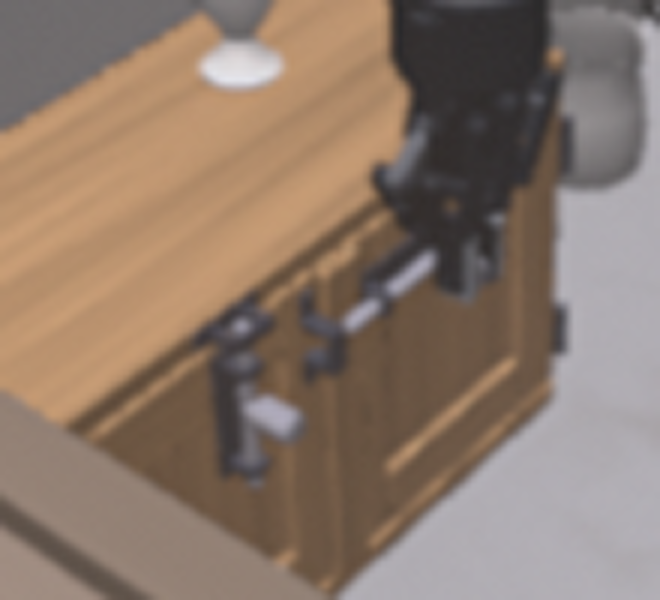

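The bolt's rod tip, at crop (345,325), is clear of the keeper at (325,345). The knob stands at cupboard y = -66.6 mm, so it is about 22 mm withdrawn. Next comes the arc about the hinge.

Run:
```python
from h import *
p,R=now(); H=cup(-.098,-.201,0)
for th in (5,):
    Z=Ro.from_euler('z',th,degrees=True); d=Z.apply(p-H)-(p-H);d[2]=0
    print(R.inv().apply(d)/.02, th/360)
for a in (75,95,100):print(a,H+Ro.from_euler('z',a,degrees=True).apply(p-H))
```

```text
[ 0.58072576 -0.14230478 -0.00083523] 0.013888888888888888
75 [ 0.49326748 -0.22077876  0.17422706]
95 [ 0.50364316 -0.26723956  0.17422706]
100 [ 0.50871369 -0.27806949  0.17422706]
```

Request:
arm_command([
  {"delta_pos": [0.58,-0.14,0],"rot": [0,0,-0.0139],"fingers": 1},
  {"delta_pos": [0.58,-0.14,0],"rot": [0,0,-0.0139],"fingers": 1},
  {"delta_pos": [0.58,-0.14,0],"rot": [0,0,-0.0139],"fingers": 1},
  {"delta_pos": [0.58,-0.14,0],"rot": [0,0,-0.0139],"fingers": 1},
  {"delta_pos": [0.58,-0.14,0],"rot": [0,0,-0.0139],"fingers": 1},
  {"delta_pos": [0.58,-0.14,0],"rot": [0,0,-0.0139],"fingers": 1},
])

```text
clock: 5.25
tcp_pos: [0.5292, -0.1231, 0.1743]
orientation: [0.001, -0.314, 0.95, 0.0]
wrist_force: [-1.8, 3.3, 4.4]
finger_gap: 0.0139
```

Run:
```python
from h import *
st=env.get_state();p=st["tcp_pos"];print(p,st["finger_gap"],st["wrist_force"])
H=cup(-.098,-.201,0);v=RC.T@(p-H);print(v,np.hypot(v[0],v[1]),np.degrees(np.arctan2(-v[0],v[1])-np.arctan2(.0269,.1344)))
im,d=env.read_camera("side")
cv2.imwrite("pics/c5.png",cv2.resize(im[110:230,190:320],(650,600),interpolation=2))
```

```text
[ 0.5291892  -0.12309429  0.17425002] 0.013945077214664465 [-1.80934202  3.27500211  4.36944919]
[-0.0904335   0.10196204  0.17425002] 0.13628820772099293 30.252747647737078
```

View pics/c5.png

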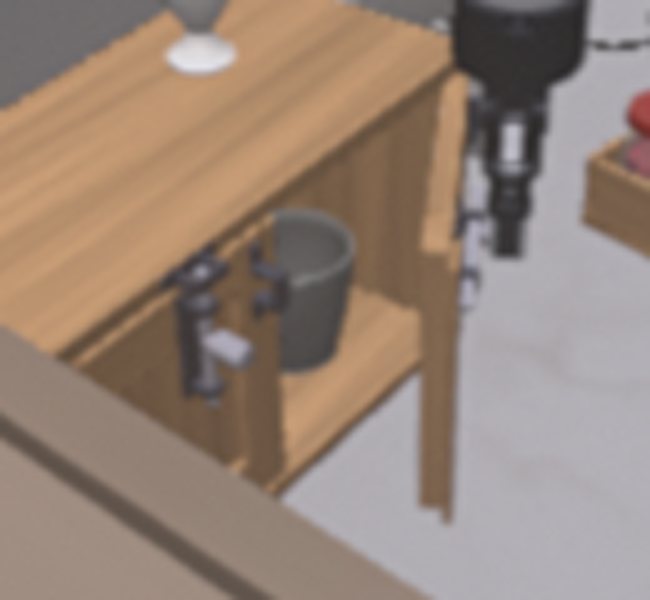

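The leaf follows the hand at about 30°, with the grey mug visible inside. I'll continue the same arc.

Request:
arm_command([
  {"delta_pos": [0.58,-0.14,0],"rot": [0,0,-0.0139],"fingers": 1},
  {"delta_pos": [0.58,-0.14,0],"rot": [0,0,-0.0139],"fingers": 1},
  {"delta_pos": [0.58,-0.14,0],"rot": [0,0,-0.0139],"fingers": 1},
  {"delta_pos": [0.58,-0.14,0],"rot": [0,0,-0.0139],"fingers": 1},
  {"delta_pos": [0.58,-0.14,0],"rot": [0,0,-0.0139],"fingers": 1},
  {"delta_pos": [0.58,-0.14,0],"rot": [0,0,-0.0139],"fingers": 1},
  {"delta_pos": [0.58,-0.14,0],"rot": [0,0,-0.0139],"fingers": 1},
  {"delta_pos": [0.58,-0.14,0],"rot": [0,0,-0.0139],"fingers": 1},
  {"delta_pos": [0.58,-0.14,0],"rot": [0,0,-0.0139],"fingers": 1},
  {"delta_pos": [0.58,-0.14,0],"rot": [0,0,-0.0139],"fingers": 1},
  {"delta_pos": [0.58,-0.14,0],"rot": [0,0,-0.0139],"fingers": 1},
  {"delta_pos": [0.58,-0.14,0],"rot": [0,0,-0.0139],"fingers": 1},
  {"delta_pos": [0.58,-0.14,0],"rot": [0,0,-0.0139],"fingers": 1},
  {"delta_pos": [0.58,-0.14,0],"rot": [0,0,-0.0139],"fingers": 1},
])

```text
clock: 6.7
tcp_pos: [0.5099, -0.2798, 0.1743]
orientation: [-0.001, 0.802, -0.598, 0.001]
wrist_force: [1.2, 3.5, 4.6]
finger_gap: 0.0141
```

Request:
arm_command([
  {"delta_pos": [0,0,0],"rot": [0,0,0],"fingers": 0.4},
  {"delta_pos": [0,0,0],"rot": [0,0,0],"fingers": 0.4},
  {"delta_pos": [0,0,0],"rot": [0,0,0],"fingers": 0.4},
  {"delta_pos": [0,0,-1],"rot": [0,0,0],"fingers": 0.4},
  {"delta_pos": [0,0,-1],"rot": [0,0,0],"fingers": 0.4},
  {"delta_pos": [0,0,-1],"rot": [0,0,0],"fingers": 0.4},
  {"delta_pos": [0,0,-1],"rot": [0,0,0],"fingers": 0.4},
  {"delta_pos": [0,0,-1],"rot": [0,0,0],"fingers": 0.4},
])

```text
clock: 7.5
tcp_pos: [0.5082, -0.2784, 0.2745]
orientation: [0.0, 0.8, -0.6, -0.0]
wrist_force: [-0.1, -1.2, 0.8]
finger_gap: 0.0513
```

Run:
```python
from h import *
p,R=now();Q=tilt(6.26,60);print(Q.apply([0,0,1]))
print(cup(-.1225,.078,.175))
plan([(cup(-.1225,.078,.255),Q,20,.4),(cup(-.1225,.078,.175),Q,5,.4)])
im,d=env.read_camera("top")
W=cloud("top",d)
H=cup(-.098,-.201,0)
m=(abs(W[...,2]-.215)<.008)&(W[...,0]>.36)&(W[...,0]<.6)&(W[...,1]<-.15)&(W[...,1]>-.32);q=W[m];print(len(q),cv2.minAreaRect(q[:,:2].astype(np.float32)),H)
```

```text
[ 0.49701866  0.05452018 -0.8660254 ]
[0.57542528 0.06007747 0.175     ]
1 x ([-0.77, -0.4, 0.05], [0.0036, -0.003, 0.0135], 0.4)
1 x ([-0.79, -0.33, 0.07], [0.0037, -0.0031, 0.0136], 0.4)
1 x ([-0.82, -0.26, 0.09], [0.0036, -0.003, 0.0135], 0.4)
1 x ([-0.83, -0.19, 0.12], [0.0036, -0.0031, 0.0136], 0.4)
1 x ([-0.85, -0.11, 0.13], [0.0036, -0.003, 0.0135], 0.4)
1 x ([-0.85, -0.04, 0.16], [0.0037, -0.0031, 0.0135], 0.4)
1 x ([-0.85, 0.04, 0.16], [0.0036, -0.003, 0.0136], 0.4)
1 x ([-0.83, 0.11, 0.19], [0.0036, -0.0031, 0.0135], 0.4)
1 x ([-0.82, 0.19, 0.19], [0.0037, -0.003, 0.0136], 0.4)
1 x ([-0.8, 0.26, 0.21], [0.0036, -0.003, 0.0135], 0.4)
1 x ([-0.77, 0.34, 0.21], [0.0036, -0.0031, 0.0135], 0.4)
1 x ([-0.73, 0.4, 0.22], [0.0036, -0.003, 0.0136], 0.4)
1 x ([-0.69, 0.47, 0.23], [0.0037, -0.0031, 0.0135], 0.4)
1 x ([-0.65, 0.53, 0.22], [0.0036, -0.003, 0.0136], 0.4)
1 x ([-0.59, 0.59, 0.23], [0.0036, -0.0031, 0.0135], 0.4)
1 x ([-0.54, 0.64, 0.22], [0.0037, -0.003, 0.0135], 0.4)
1 x ([-0.47, 0.69, 0.21], [0.0036, -0.0031, 0.0136], 0.4)
1 x ([-0.41, 0.73, 0.21], [0.0036, -0.003, 0.0135], 0.4)
1 x ([-0.35, 0.77, 0.2], [0.0037, -0.003, 0.0136], 0.4)
1 x ([-0.27, 0.79, 0.18], [0.0036, -0.0031, 0.0135], 0.4)
1 x ([0.4, 0.0, 0.69], [-0.0, 0.0, -0.0], 0.4)
1 x ([0.4, 0.0, 0.7], [-0.0, 0.0, -0.0], 0.4)
2 x ([0.4, 0.0, 0.69], [-0.0, 0.0, -0.0], 0.4)
1 x ([0.4, 0.0, 0.7], [-0.0, 0.0, -0.0], 0.4)
end [0.5755 0.06   0.175 ] [ 0.497  0.054 -0.866] 25
263 ((0.5117282867431641, -0.23858126997947693), (0.18834209442138672, 0.02412334270775318), 20.825124740600586) [ 0.63020146 -0.21458746  0.        ]
```

Request:
arm_command([
  {"delta_pos": [-0.77,-0.4,0.05],"rot": [0.0036,-0.003,0.0135],"fingers": 0.4},
  {"delta_pos": [-0.79,-0.33,0.07],"rot": [0.0037,-0.0031,0.0136],"fingers": 0.4},
  {"delta_pos": [-0.82,-0.26,0.09],"rot": [0.0036,-0.003,0.0135],"fingers": 0.4},
  {"delta_pos": [-0.83,-0.19,0.12],"rot": [0.0036,-0.0031,0.0136],"fingers": 0.4},
  {"delta_pos": [-0.85,-0.11,0.13],"rot": [0.0036,-0.003,0.0135],"fingers": 0.4},
  {"delta_pos": [-0.85,-0.04,0.16],"rot": [0.0037,-0.0031,0.0135],"fingers": 0.4},
  {"delta_pos": [-0.85,0.04,0.16],"rot": [0.0036,-0.003,0.0136],"fingers": 0.4},
  {"delta_pos": [-0.83,0.11,0.19],"rot": [0.0036,-0.0031,0.0135],"fingers": 0.4},
  {"delta_pos": [-0.82,0.19,0.19],"rot": [0.0037,-0.003,0.0136],"fingers": 0.4},
  {"delta_pos": [-0.8,0.26,0.21],"rot": [0.0036,-0.003,0.0135],"fingers": 0.4},
  {"delta_pos": [-0.77,0.34,0.21],"rot": [0.0036,-0.0031,0.0135],"fingers": 0.4},
  {"delta_pos": [-0.73,0.4,0.22],"rot": [0.0036,-0.003,0.0136],"fingers": 0.4},
  {"delta_pos": [-0.69,0.47,0.23],"rot": [0.0037,-0.0031,0.0135],"fingers": 0.4},
  {"delta_pos": [-0.65,0.53,0.22],"rot": [0.0036,-0.003,0.0136],"fingers": 0.4},
  {"delta_pos": [-0.59,0.59,0.23],"rot": [0.0036,-0.0031,0.0135],"fingers": 0.4},
  {"delta_pos": [-0.54,0.64,0.22],"rot": [0.0037,-0.003,0.0135],"fingers": 0.4},
  {"delta_pos": [-0.47,0.69,0.21],"rot": [0.0036,-0.0031,0.0136],"fingers": 0.4},
  {"delta_pos": [-0.41,0.73,0.21],"rot": [0.0036,-0.003,0.0135],"fingers": 0.4},
  {"delta_pos": [-0.35,0.77,0.2],"rot": [0.0037,-0.003,0.0136],"fingers": 0.4},
  {"delta_pos": [-0.27,0.79,0.18],"rot": [0.0036,-0.0031,0.0135],"fingers": 0.4},
])

```text
clock: 9.55
tcp_pos: [0.5747, 0.0604, 0.2537]
orientation: [0.259, -0.051, 0.964, 0.014]
wrist_force: [0.3, 0.2, -0.5]
finger_gap: 0.0512
```

Run:
```python
from h import *
Q=tilt(6.26,60);p,R=now();print(RC.T@(p-C0),(R.inv()*Q).as_rotvec(),env.get_state()["joint_pos"])
plan([(cup(-.1225,.078,.175),Q,5,.4)])
```

```text
[-0.1232223   0.07839065  0.25371628] [-0.00054923  0.00089877 -0.00390703] [-0.0847644  -0.09008836 -0.50412771  0.64033912  0.09616082 -0.16455259]
1 x ([0.39, -0.01, 0.68], [-0.0, 0.0, -0.0001], 0.4)
1 x ([0.39, 0.0, 0.69], [-0.0, 0.0001, -0.0001], 0.4)
1 x ([0.38, -0.0, 0.69], [-0.0001, -0.0, -0.0002], 0.4)
1 x ([0.39, -0.01, 0.68], [0.0, 0.0, -0.0001], 0.4)
1 x ([0.39, -0.0, 0.69], [0.0, 0.0, -0.0001], 0.4)
end [0.5754 0.0601 0.1749] [ 0.497  0.055 -0.866] 5
```

Request:
arm_command([
  {"delta_pos": [0.39,-0.01,0.69],"rot": [0,0,-0.0001],"fingers": 0.4},
  {"delta_pos": [0.39,0,0.69],"rot": [0,0,-0.0001],"fingers": 0.4},
  {"delta_pos": [0.39,0,0.69],"rot": [0,0,-0.0001],"fingers": 0.4},
  {"delta_pos": [0.39,0,0.69],"rot": [0,0,-0.0001],"fingers": 0.4},
  {"delta_pos": [0.39,0,0.69],"rot": [0,0,-0.0001],"fingers": 0.4},
  {"delta_pos": [0,0,0],"rot": [0,0,0],"fingers": 1},
  {"delta_pos": [0,0,0],"rot": [0,0,0],"fingers": 1},
  {"delta_pos": [0,0,0],"rot": [0,0,0],"fingers": 1},
  {"delta_pos": [0,0,0],"rot": [0,0,0],"fingers": 1},
  {"delta_pos": [0,0,0],"rot": [0,0,0],"fingers": 1},
])

```text
clock: 10.55
tcp_pos: [0.575, 0.0623, 0.175]
orientation: [0.258, -0.056, 0.964, 0.017]
wrist_force: [-2.2, 8.6, -1.4]
finger_gap: 0.0136
```

Request:
arm_command([
  {"delta_pos": [0.15,0,0.26],"rot": [0,0,0],"fingers": 1},
  {"delta_pos": [0.15,0,0.26],"rot": [0,0,0],"fingers": 1},
  {"delta_pos": [0.15,0,0.26],"rot": [0,0,0],"fingers": 1},
  {"delta_pos": [0.12,0,0.2],"rot": [0,0,0],"fingers": 1},
  {"delta_pos": [0,0,0],"rot": [0,0,0],"fingers": 1},
])

```text
clock: 11.05
tcp_pos: [0.575, 0.0623, 0.1522]
orientation: [0.258, -0.056, 0.964, 0.017]
wrist_force: [-0.3, 9.5, -3.1]
finger_gap: 0.0136
```

Run:
```python
from h import *
st=env.get_state();p,R=now();print(RC.T@(p-C0),st["finger_gap"],st["wrist_force"])
H=cup(-.098,.201,0);Z=Ro.from_euler('z',-5,degrees=True);d=Z.apply(p-H)-(p-H);d[2]=0
print(R.inv().apply(d)/.02, R.inv().apply([0,0,-5/360]))
for a in (90,100):print(H+Ro.from_euler('z',-a,degrees=True).apply(p-H))
im,d=env.read_camera("side")
cv2.imwrite("pics/c6.png",cv2.resize(im[110:210,190:300],(660,600),interpolation=2))
```

```text
[-0.12267471  0.08028318  0.15218376] 0.0135971590866177 [-0.28742068  9.47779587 -3.09083243]
[ 0.45094659  0.13461347 -0.25956754] [ 6.93946073e-03 -4.82306145e-05  1.20309099e-02]
[0.46367966 0.19638012 0.15218376]
[0.467517   0.21751194 0.15218376]
```

View pics/c6.png

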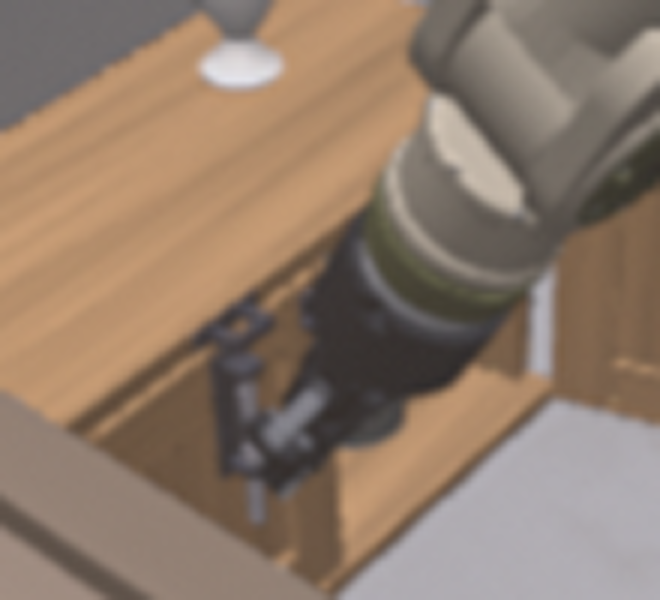

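The left bolt's rod has left the staple at crop (235,325) and sticks out below at (257,510). Now I'll swing the left leaf.

Request:
arm_command([
  {"delta_pos": [0.45,0.13,-0.26],"rot": [0.0069,0,0.012],"fingers": 1},
  {"delta_pos": [0.45,0.13,-0.26],"rot": [0.0069,0,0.012],"fingers": 1},
  {"delta_pos": [0.45,0.13,-0.26],"rot": [0.0069,0,0.012],"fingers": 1},
  {"delta_pos": [0.45,0.13,-0.26],"rot": [0.0069,0,0.012],"fingers": 1},
  {"delta_pos": [0.45,0.13,-0.26],"rot": [0.0069,0,0.012],"fingers": 1},
  {"delta_pos": [0.45,0.13,-0.26],"rot": [0.0069,0,0.012],"fingers": 1},
  {"delta_pos": [0.45,0.13,-0.26],"rot": [0.0069,0,0.012],"fingers": 1},
  {"delta_pos": [0.45,0.13,-0.26],"rot": [0.0069,0,0.012],"fingers": 1},
])

```text
clock: 11.9
tcp_pos: [0.5015, 0.0974, 0.1546]
orientation: [0.25, 0.279, 0.925, -0.072]
wrist_force: [3.2, 6.9, -3.0]
finger_gap: 0.0137
```

Run:
```python
from h import *
st=env.get_state();p,R=now();print(st["finger_gap"],st["wrist_force"],st["joint_pos"])
H=cup(-.098,.201,0);v=RC.T@(p-H);print(v,np.hypot(v[0],v[1]),np.degrees(np.arctan2(-v[0],-v[1])-np.arctan2(.0247,.1207)))
Z=Ro.from_euler('z',-5,degrees=True);d=Z.apply(p-H)-(p-H);d[2]=0
print(R.inv().apply(d)/.02, R.inv().apply([0,0,-5/360]))
```

```text
0.013694452667522347 [ 3.22815662  6.90973258 -2.9819407 ] [ 0.25202667 -0.00333096 -0.66253969  0.53590124 -0.37782249  0.7646294 ]
[-0.09393864 -0.07785111  0.15455794] 0.12200517433921737 38.78464381349111
[ 0.44846602  0.12111786 -0.25965994] [ 6.97698392e-03 -8.82953126e-05  1.20089606e-02]
```

Request:
arm_command([
  {"delta_pos": [0.46,0.12,-0.25],"rot": [0.0069,0,0.012],"fingers": 1},
  {"delta_pos": [0.45,0.12,-0.26],"rot": [0.0069,0,0.012],"fingers": 1},
  {"delta_pos": [0.45,0.12,-0.26],"rot": [0.0069,0,0.012],"fingers": 1},
  {"delta_pos": [0.45,0.12,-0.25],"rot": [0.0069,0,0.012],"fingers": 1},
  {"delta_pos": [0.45,0.12,-0.26],"rot": [0.0069,0,0.012],"fingers": 1},
  {"delta_pos": [0.45,0.12,-0.26],"rot": [0.0069,0,0.012],"fingers": 1},
  {"delta_pos": [0.45,0.12,-0.26],"rot": [0.0069,0,0.012],"fingers": 1},
  {"delta_pos": [0.45,0.12,-0.26],"rot": [0.0069,0,0.012],"fingers": 1},
  {"delta_pos": [0.45,0.12,-0.26],"rot": [0.0069,0,0.012],"fingers": 1},
  {"delta_pos": [0.45,0.12,-0.26],"rot": [0.0069,0,0.012],"fingers": 1},
  {"delta_pos": [0.45,0.12,-0.26],"rot": [0.0069,0,0.012],"fingers": 1},
])

```text
clock: 13.0
tcp_pos: [0.4646, 0.2042, 0.1531]
orientation: [0.186, 0.674, 0.693, -0.178]
wrist_force: [-0.1, 4.3, 1.2]
finger_gap: 0.0134
```

Run:
```python
from h import *
st=env.get_state();p,R=now();print(p,st["finger_gap"],st["wrist_force"],st["joint_pos"])
H=cup(-.098,.201,0);v=RC.T@(p-H);print(v,np.hypot(v[0],v[1]),np.degrees(np.arctan2(-v[0],-v[1])-np.arctan2(.0247,.1207)))
print(R.inv().apply([0,0,1]))
```

```text
[0.46458559 0.20422282 0.15311842] 0.013436167429833714 [-0.09743257  4.34833912  1.23950037] [ 0.51745708  0.44866382 -0.06017426  1.32059663 -0.45650182  2.12069554]
[-0.11896112  0.03237186  0.15311842] 0.12328700685737916 93.65749248375383
[-0.49698784  0.00464713 -0.86774506]
```

Request:
arm_command([
  {"delta_pos": [0,0,0],"rot": [0,0,0],"fingers": 0.3},
  {"delta_pos": [0,0,0],"rot": [0,0,0],"fingers": 0.3},
  {"delta_pos": [0,0,0],"rot": [0,0,0],"fingers": 0.3},
  {"delta_pos": [0,0,-1],"rot": [0,0,0],"fingers": 0.3},
  {"delta_pos": [0,0,-1],"rot": [0,0,0],"fingers": 0.3},
  {"delta_pos": [0,0,-1],"rot": [0,0,0],"fingers": 0.3},
  {"delta_pos": [0,0,-1],"rot": [0,0,0],"fingers": 0.3},
  {"delta_pos": [-0.5,0,-1],"rot": [0,0,0],"fingers": 0.3},
])

```text
clock: 13.8
tcp_pos: [0.4619, 0.2433, 0.2441]
orientation: [0.187, 0.672, 0.694, -0.179]
wrist_force: [0.9, -0.8, -0.9]
finger_gap: 0.0598
```

Run:
```python
from h import *
st=env.get_state();p,R=now();print(p,st["finger_gap"],st["wrist_force"])
im,d=env.read_camera("top");np.savez("pics/top2.npz",im=im,d=d)
im2,d2=env.read_camera("side");np.savez("pics/side2.npz",im=im2,d=d2)
cv2.imwrite("pics/c7.png",np.vstack([cv2.resize(im[120:270,180:330],(600,600),interpolation=2)]))
for n,D in(("top",d),("side",d2)):
    W=cloud(n,D);L=(W-C0)@RC
    m=(abs(L[...,2]-.116)<.008)&(L[...,0]>-.085)&(L[...,0]<.08)&(L[...,1]>-.0)&(L[...,1]<.19)
    k,l,s,_=cv2.connectedComponentsWithStats(m.astype(np.uint8))
    for i in range(1,k):
        if s[i,4]>15:q=L[l==i];print(n,s[i],np.median(q[:,2]),cv2.minEnclosingCircle(q[:,:2].astype(np.float32)),q.min(0),q.max(0))
```

```text
[0.46194469 0.24332946 0.24414461] 0.05981717805849413 [ 0.86021553 -0.77967895 -0.87417855]
top [235 169  13  12 118] 0.11330722300354873 ((-0.03588176518678665, 0.10555636137723923), 0.02629544399678707) [-0.06162843  0.08416293  0.10809682] [-0.00996785  0.12749389  0.12083386]
top [258 168  13  11 110] 0.1134199206396753 ((-0.031406570225954056, 0.02283523790538311), 0.026801366358995438) [-0.05754662  0.00085928  0.10821364] [-0.00613118  0.0454241   0.12115619]
side [218 172  16  12 149] 0.11454432900592448 ((-0.03069525957107544, 0.023927094414830208), 0.025336647406220436) [-0.05564667  0.00196088  0.10822598] [-0.0081074   0.04836263  0.11857876]
side [209 186   9   6  19] 0.11502158344733172 ((-0.03605096414685249, 0.08796195685863495), 0.016483992338180542) [-0.05242006  0.08123687  0.1123464 ] [-0.01968186  0.09088764  0.11830894]
```

View pics/c7.png

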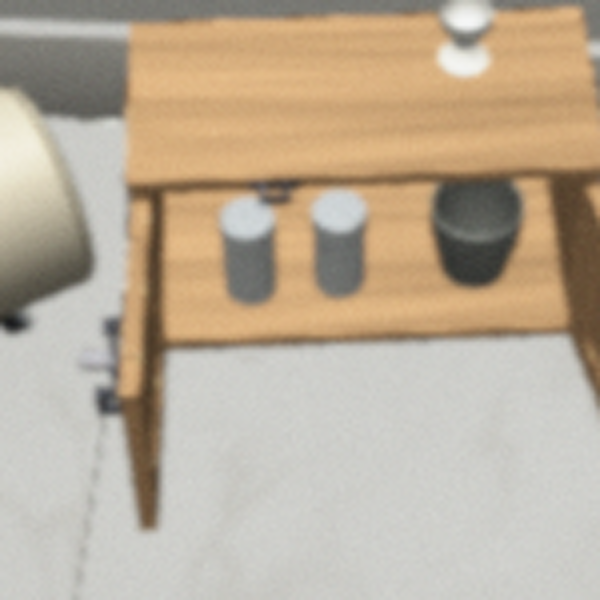

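Both leaves stand wide open. The tin lids are at crop (247,217) and (339,211). In the cupboard frame tin A is at about (-36,106) mm and tin B at about (-31,23) mm, with lid height about 115 mm as expected. I'll test B first.

Run:
```python
from h import *
Q=tilt(6.26,45);p,R=now()
e=plan([(p*[1,1,0]+[-.01,-.04,.27],Ro.from_quat(Slerp([0,1],Ro.concatenate([R,Q]))([.2]).as_quat()[0]),3,.2),(cup(-.22,.04,.255),Q,13,.2)])
print("--");plan([(cup(-.17,.0225,.057),Q,10,.2),(cup(-.019,.0225,.057),Q,10,.2)],e)
```

```text
1 x ([-0.77, -0.18, -0.01], [-0.0106, -0.0021, -0.014], 0.2)
1 x ([-0.74, -0.26, -0.01], [-0.0106, -0.0021, -0.0139], 0.2)
1 x ([-0.73, -0.31, -0.02], [-0.0106, -0.002, -0.014], 0.2)
1 x ([-0.59, -0.16, 0.44], [-0.0098, -0.0019, -0.0129], 0.2)
1 x ([-0.57, -0.23, 0.43], [-0.0098, -0.0019, -0.0129], 0.2)
1 x ([-0.54, -0.3, 0.42], [-0.0098, -0.002, -0.0128], 0.2)
1 x ([-0.5, -0.37, 0.41], [-0.0098, -0.0019, -0.0129], 0.2)
1 x ([-0.48, -0.43, 0.39], [-0.0097, -0.0019, -0.0129], 0.2)
1 x ([-0.42, -0.49, 0.36], [-0.0098, -0.0019, -0.0129], 0.2)
1 x ([-0.39, -0.55, 0.34], [-0.0098, -0.0019, -0.0129], 0.2)
1 x ([-0.33, -0.6, 0.31], [-0.0098, -0.0019, -0.0129], 0.2)
1 x ([-0.28, -0.64, 0.27], [-0.0098, -0.002, -0.0128], 0.2)
1 x ([-0.22, -0.67, 0.23], [-0.0098, -0.0019, -0.0129], 0.2)
1 x ([-0.16, -0.7, 0.2], [-0.0098, -0.0019, -0.0129], 0.2)
1 x ([-0.11, -0.73, 0.15], [-0.0098, -0.0019, -0.0129], 0.2)
1 x ([-0.04, -0.74, 0.11], [-0.0097, -0.0019, -0.0129], 0.2)
end [0.4826 0.0117 0.255 ] [ 0.703  0.077 -0.707] 16
--
1 x ([0.52, -0.09, 0.88], [-0.0, -0.0, 0.0], 0.2)
1 x ([0.53, -0.08, 0.87], [-0.0, -0.0, 0.0], 0.2)
3 x ([0.52, -0.09, 0.88], [-0.0, -0.0, 0.0], 0.2)
1 x ([0.53, -0.08, 0.87], [-0.0, -0.0, 0.0], 0.2)
2 x ([0.52, -0.09, 0.88], [-0.0, -0.0, 0.0], 0.2)
1 x ([0.53, -0.08, 0.87], [-0.0, -0.0, 0.0], 0.2)
1 x ([0.52, -0.09, 0.88], [-0.0, -0.0, 0.0], 0.2)
1 x ([-0.53, -0.0, 0.53], [-0.0, -0.0, 0.0], 0.2)
1 x ([-0.54, -0.0, 0.54], [-0.0, -0.0, 0.0], 0.2)
1 x ([-0.53, -0.0, 0.53], [-0.0, -0.0, 0.0], 0.2)
1 x ([-0.54, -0.0, 0.54], [-0.0, -0.0, 0.0], 0.2)
2 x ([-0.53, -0.0, 0.53], [-0.0, -0.0, 0.0], 0.2)
1 x ([-0.54, -0.0, 0.54], [-0.0, -0.0, 0.0], 0.2)
1 x ([-0.53, -0.0, 0.53], [-0.0, -0.0, 0.0], 0.2)
1 x ([-0.54, -0.0, 0.53], [-0.0, -0.0, 0.0], 0.2)
1 x ([-0.53, -0.0, 0.54], [-0.0, -0.0, 0.0], 0.2)
end [0.6844 0.0162 0.057 ] [ 0.703  0.077 -0.707] 20
```

Request:
arm_command([
  {"delta_pos": [-0.77,-0.18,-0.01],"rot": [-0.0106,-0.0021,-0.014],"fingers": 0.2},
  {"delta_pos": [-0.74,-0.26,-0.01],"rot": [-0.0106,-0.0021,-0.0139],"fingers": 0.2},
  {"delta_pos": [-0.73,-0.31,-0.02],"rot": [-0.0106,-0.002,-0.014],"fingers": 0.2},
  {"delta_pos": [-0.59,-0.16,0.44],"rot": [-0.0098,-0.0019,-0.0129],"fingers": 0.2},
  {"delta_pos": [-0.57,-0.23,0.43],"rot": [-0.0098,-0.0019,-0.0129],"fingers": 0.2},
  {"delta_pos": [-0.54,-0.3,0.42],"rot": [-0.0098,-0.002,-0.0128],"fingers": 0.2},
  {"delta_pos": [-0.5,-0.37,0.41],"rot": [-0.0098,-0.0019,-0.0129],"fingers": 0.2},
  {"delta_pos": [-0.48,-0.43,0.39],"rot": [-0.0097,-0.0019,-0.0129],"fingers": 0.2},
  {"delta_pos": [-0.42,-0.49,0.36],"rot": [-0.0098,-0.0019,-0.0129],"fingers": 0.2},
  {"delta_pos": [-0.39,-0.55,0.34],"rot": [-0.0098,-0.0019,-0.0129],"fingers": 0.2},
  {"delta_pos": [-0.33,-0.6,0.31],"rot": [-0.0098,-0.0019,-0.0129],"fingers": 0.2},
  {"delta_pos": [-0.28,-0.64,0.27],"rot": [-0.0098,-0.002,-0.0128],"fingers": 0.2},
  {"delta_pos": [-0.22,-0.67,0.23],"rot": [-0.0098,-0.0019,-0.0129],"fingers": 0.2},
  {"delta_pos": [-0.16,-0.7,0.2],"rot": [-0.0098,-0.0019,-0.0129],"fingers": 0.2},
  {"delta_pos": [-0.11,-0.73,0.15],"rot": [-0.0098,-0.0019,-0.0129],"fingers": 0.2},
  {"delta_pos": [-0.04,-0.74,0.11],"rot": [-0.0097,-0.0019,-0.0129],"fingers": 0.2},
])

```text
clock: 15.5
tcp_pos: [0.4803, 0.0109, 0.2518]
orientation: [0.381, -0.053, 0.923, 0.019]
wrist_force: [0.5, 0.6, -0.5]
finger_gap: 0.068
```

Request:
arm_command([
  {"delta_pos": [0.52,-0.09,0.88],"rot": [0,0,0],"fingers": 0.2},
  {"delta_pos": [0.53,-0.08,0.87],"rot": [0,0,0],"fingers": 0.2},
  {"delta_pos": [0.52,-0.09,0.88],"rot": [0,0,0],"fingers": 0.2},
  {"delta_pos": [0.52,-0.09,0.88],"rot": [0,0,0],"fingers": 0.2},
  {"delta_pos": [0.52,-0.09,0.88],"rot": [0,0,0],"fingers": 0.2},
  {"delta_pos": [0.53,-0.08,0.87],"rot": [0,0,0],"fingers": 0.2},
  {"delta_pos": [0.52,-0.09,0.88],"rot": [0,0,0],"fingers": 0.2},
  {"delta_pos": [0.52,-0.09,0.88],"rot": [0,0,0],"fingers": 0.2},
  {"delta_pos": [0.53,-0.08,0.87],"rot": [0,0,0],"fingers": 0.2},
  {"delta_pos": [0.52,-0.09,0.88],"rot": [0,0,0],"fingers": 0.2},
  {"delta_pos": [0,0,0],"rot": [0,0,0],"fingers": 0.2},
])

```text
clock: 16.6
tcp_pos: [0.5602, -0.0081, 0.0836]
orientation: [0.353, -0.053, 0.934, 0.025]
wrist_force: [-1.0, -0.5, -0.6]
finger_gap: 0.0684
```

Run:
```python
from h import *
Q=tilt(6.26,45);p,R=now();st=env.get_state();print(st["clock"],RC.T@(p-C0),(R.inv()*Q).as_rotvec(),st["finger_gap"],st["joint_pos"],st["wrist_force"])
plan([(cup(-.019,.0225,.057),Q,10,.2)])
```

```text
16.6 [-0.14506581  0.01187516  0.08356266] [ 0.01183726 -0.06109022  0.00016325] 0.06839274493363494 [-0.3129356   0.04469128 -1.02765361 -0.17662945  0.28617162 -0.32615463] [-1.04020228 -0.46572007 -0.5960695 ]
1 x ([-0.38, 0.05, 0.52], [0.0002, -0.001, 0.0], 0.2)
1 x ([-0.38, 0.04, 0.52], [0.0002, -0.0009, 0.0], 0.2)
2 x ([-0.38, 0.05, 0.52], [0.0002, -0.001, 0.0], 0.2)
1 x ([-0.37, 0.05, 0.53], [0.0001, -0.001, 0.0], 0.2)
1 x ([-0.37, 0.05, 0.53], [0.0002, -0.0009, 0.0], 0.2)
2 x ([-0.36, 0.05, 0.53], [0.0002, -0.001, 0.0], 0.2)
1 x ([-0.36, 0.05, 0.54], [0.0002, -0.001, 0.0], 0.2)
1 x ([-0.36, 0.06, 0.54], [0.0002, -0.0009, 0.0], 0.2)
end [0.6844 0.0163 0.057 ] [ 0.703  0.077 -0.707] 10
```

Request:
arm_command([
  {"delta_pos": [-0.3,0.1,0.5],"rot": [0.0002,-0.001,0],"fingers": 0.2},
  {"delta_pos": [-0.3,0.1,0.5],"rot": [0.0002,-0.001,0],"fingers": 0.2},
  {"delta_pos": [-0.3,0.1,0.5],"rot": [0.0002,-0.002,0],"fingers": 0.2},
  {"delta_pos": [-0.3,0.1,0.5],"rot": [0.0002,-0.003,0],"fingers": 0.2},
  {"delta_pos": [-0.3,0.1,0.5],"rot": [0.0002,-0.003,0],"fingers": 0.2},
  {"delta_pos": [0,0,0],"rot": [0,0,0],"fingers": 0.2},
])

```text
clock: 17.2
tcp_pos: [0.6151, 0.0094, 0.0687]
orientation: [0.384, -0.052, 0.922, 0.024]
wrist_force: [-0.4, -0.6, 0.3]
finger_gap: 0.0683
```

Run:
```python
from h import *
Q=tilt(6.26,45);p,R=now();st=env.get_state();print(st["clock"],RC.T@(p-C0),(R.inv()*Q).as_rotvec(),st["joint_pos"],st["wrist_force"])
plan([(cup(-.019,.0225,.057),Q,7,.2)])
```

```text
17.2 [-0.08858414  0.02328765  0.06867878] [0.00635921 0.00414072 0.00158237] [-0.23848519  0.18813457 -1.00594849 -0.38034822  0.25054981 -0.25187576] [-0.42912602 -0.56191854  0.28403005]
1 x ([-0.29, -0.01, 0.41], [0.0001, 0.0001, 0.0], 0.2)
1 x ([-0.29, -0.01, 0.41], [0.0002, 0.0001, 0.0001], 0.2)
1 x ([-0.29, -0.0, 0.41], [0.0001, 0.0001, 0.0], 0.2)
1 x ([-0.29, -0.01, 0.42], [0.0002, 0.0001, 0.0], 0.2)
1 x ([-0.3, -0.01, 0.41], [0.0001, 0.0001, 0.0001], 0.2)
1 x ([-0.29, -0.01, 0.41], [0.0002, 0.0001, 0.0], 0.2)
1 x ([-0.29, -0.0, 0.41], [0.0001, 0.0001, 0.0001], 0.2)
end [0.6844 0.0162 0.057 ] [ 0.703  0.077 -0.707] 7
```

Request:
arm_command([
  {"delta_pos": [-0.29,-0.01,0.41],"rot": [0.0001,0.0001,0],"fingers": 0.2},
  {"delta_pos": [-0.29,-0.01,0.41],"rot": [0.0001,0.0001,0],"fingers": 0.2},
  {"delta_pos": [-0.29,-0.01,0.41],"rot": [0.0001,0.0001,0],"fingers": 0.2},
  {"delta_pos": [-0.29,-0.01,0.41],"rot": [0.0001,0.0001,0],"fingers": 0.2},
  {"delta_pos": [-0.29,-0.01,0.41],"rot": [0.0001,0.0001,0],"fingers": 0.2},
  {"delta_pos": [-0.29,-0.01,0.41],"rot": [0.0001,0.0001,0],"fingers": 0.2},
  {"delta_pos": [-0.29,0,0.41],"rot": [0.0001,0.0001,0],"fingers": 0.2},
  {"delta_pos": [0,0,0],"rot": [0,0,0],"fingers": 0.2},
])

```text
clock: 18.0
tcp_pos: [0.6858, 0.0155, 0.0574]
orientation: [0.382, -0.051, 0.922, 0.021]
wrist_force: [0.4, 0.5, 0.7]
finger_gap: 0.0682
```

Request:
arm_command([
  {"delta_pos": [0,0,0],"rot": [0,0,0],"fingers": 1},
  {"delta_pos": [0,0,0],"rot": [0,0,0],"fingers": 1},
  {"delta_pos": [0,0,0],"rot": [0,0,0],"fingers": 1},
  {"delta_pos": [0,0,0],"rot": [0,0,0],"fingers": 1},
  {"delta_pos": [0,0,0],"rot": [0,0,0],"fingers": 1},
], squeeze=50)

```text
clock: 18.5
tcp_pos: [0.6836, 0.0155, 0.0569]
orientation: [0.382, -0.051, 0.923, 0.021]
wrist_force: [-0.4, 0.8, -1.2]
finger_gap: 0.0466
```

Request:
arm_command([
  {"delta_pos": [-0.14,0,-0.14],"rot": [0,0,0],"fingers": 1},
  {"delta_pos": [-0.14,0,-0.14],"rot": [0,0,0],"fingers": 1},
  {"delta_pos": [0,0,0],"rot": [0,0,0],"fingers": 1},
  {"delta_pos": [0,0,0],"rot": [0,0,0],"fingers": 1},
  {"delta_pos": [0,0,0],"rot": [0,0,0],"fingers": 1},
])

```text
clock: 19.0
tcp_pos: [0.684, 0.0155, 0.065]
orientation: [0.382, -0.051, 0.923, 0.021]
wrist_force: [0.1, 0.2, -0.8]
finger_gap: 0.0471
```

Run:
```python
from h import *
p,R=now();st=env.get_state();print(st["clock"],RC.T@(p-C0),st["finger_gap"],st["joint_pos"],st["wrist_force"],st["ft_torque"])
```

```text
19.0 [-0.01939805  0.02184965  0.06502158] 0.047079923447152824 [-0.18692691  0.29418356 -0.85256914 -0.33819035  0.20923607 -0.21361132] [ 0.05972809  0.16236479 -0.83217292] [-0.09321319  0.79786623  0.04562608]
```

Tin B weighs about 0.8 N, so it's the empty one. I'll set it down and go to A.

Request:
arm_command([
  {"delta_pos": [0.14,0,0.14],"rot": [0,0,0],"fingers": 1},
  {"delta_pos": [0.14,0,0.14],"rot": [0,0,0],"fingers": 1},
  {"delta_pos": [0,0,0],"rot": [0,0,0],"fingers": 1},
  {"delta_pos": [0,0,0],"rot": [0,0,0],"fingers": 0.2},
  {"delta_pos": [0,0,0],"rot": [0,0,0],"fingers": 0.2},
  {"delta_pos": [0,0,0],"rot": [0,0,0],"fingers": 0.2},
  {"delta_pos": [0.3,0,-0.3],"rot": [0,0,0],"fingers": 0.2},
  {"delta_pos": [0.4,0,-0.4],"rot": [0,0,0],"fingers": 0.2},
  {"delta_pos": [0.5,0,-0.5],"rot": [0,0,0],"fingers": 0.2},
  {"delta_pos": [0.5,0,-0.5],"rot": [0,0,0],"fingers": 0.2},
  {"delta_pos": [0.5,0,-0.5],"rot": [0,0,0],"fingers": 0.2},
  {"delta_pos": [0.5,0,-0.5],"rot": [0,0,0],"fingers": 0.2},
])

```text
clock: 20.2
tcp_pos: [0.6078, 0.007, 0.0573]
orientation: [0.381, -0.051, 0.923, 0.022]
wrist_force: [-25.2, 7.1, -20.3]
finger_gap: 0.0687
```

Run:
```python
from h import *
p,R=now();st=env.get_state();print(st["clock"],RC.T@(p-C0),st["finger_gap"],st["joint_pos"],st["wrist_force"])
Q=tilt(6.26,45)
plan([(cup(-.095,.107,.060),Q,5,.2),(cup(-.023,.107,.057),Q,6,.2)])
```

```text
20.2 [-0.09610995  0.02175646  0.05733281] 0.06865709974240589 [-0.24453666  0.20525678 -1.02793031 -0.4130373   0.24902661 -0.2569829 ] [-25.22181772   7.0615653  -20.2624366 ]
1 x ([-0.03, 0.85, -0.01], [0.0001, -0.0001, 0.0], 0.2)
1 x ([-0.02, 0.85, -0.01], [0.0, -0.0, 0.0001], 0.2)
1 x ([-0.03, 0.86, -0.01], [0.0001, -0.0001, -0.0], 0.2)
1 x ([-0.03, 0.85, -0.01], [0.0001, -0.0001, 0.0], 0.2)
1 x ([-0.03, 0.85, -0.01], [0.0, -0.0001, 0.0], 0.2)
1 x ([-0.41, 0.0, 0.44], [0.0, 0.0, 0.0], 0.2)
1 x ([-0.4, 0.0, 0.44], [0.0, 0.0, 0.0], 0.2)
1 x ([-0.41, 0.0, 0.45], [0.0, 0.0, 0.0], 0.2)
1 x ([-0.4, 0.0, 0.44], [0.0, 0.0, 0.0], 0.2)
1 x ([-0.41, 0.0, 0.44], [0.0, 0.0, 0.0], 0.2)
1 x ([-0.4, 0.0, 0.44], [0.0, 0.0, 0.0], 0.2)
end [0.6711 0.0997 0.057 ] [ 0.703  0.077 -0.707] 11
```

Request:
arm_command([
  {"delta_pos": [-0.1,0,0.1],"rot": [0,0,0],"fingers": 0.2},
  {"delta_pos": [0,0,0],"rot": [0,0,0],"fingers": 0.2},
])

```text
clock: 20.4
tcp_pos: [0.6116, 0.0071, 0.0577]
orientation: [0.382, -0.051, 0.923, 0.021]
wrist_force: [0.4, -0.4, 0.7]
finger_gap: 0.0684
```

Run:
```python
from h import *
st=env.get_state();p,R=now();print(RC.T@(p-C0),st["joint_pos"],st["wrist_force"])
im,d=env.read_camera("side");np.savez("pics/side3.npz",im=im,d=d)
im2,d2=env.read_camera("top")
cv2.imwrite("pics/c8.png",np.hstack([cv2.resize(im[110:230,170:270],(400,480),interpolation=2),cv2.resize(im2[140:240,195:278],(398,480),interpolation=2)]))
for n,D in(("top",d2),("side",d)):
    L=(cloud(n,D)-C0)@RC
    m=(abs(L[...,2]-.116)<.008)&(L[...,0]>-.085)&(L[...,0]<.08)&(L[...,1]>-.0)&(L[...,1]<.19)
    k,l,s,_=cv2.connectedComponentsWithStats(m.astype(np.uint8))
    for i in range(1,k):
        if s[i,4]>15:q=L[l==i];print(n,s[i],np.median(q[:,2]),cv2.minEnclosingCircle(q[:,:2].astype(np.float32)),q.min(0),q.max(0))
```

```text
[-0.09230949  0.0214215   0.05772146] [-0.24167621  0.21024934 -1.02085337 -0.41318406  0.24665353 -0.25433988] [ 0.40863412 -0.35923454  0.67039643]
side [219 171  16  12 139] 0.11477641573758093 ((-0.0321340374648571, 0.022221386432647705), 0.024800537154078484) [-0.05571251  0.00174708  0.10841528] [-0.00776516  0.04700539  0.1187503 ]
side [209 186   9   6  19] 0.11570609027177357 ((-0.03690400347113609, 0.0887652337551117), 0.01602056436240673) [-0.05282195  0.08200122  0.11282138] [-0.02098606  0.09064319  0.1171679 ]
```

View pics/c8.png

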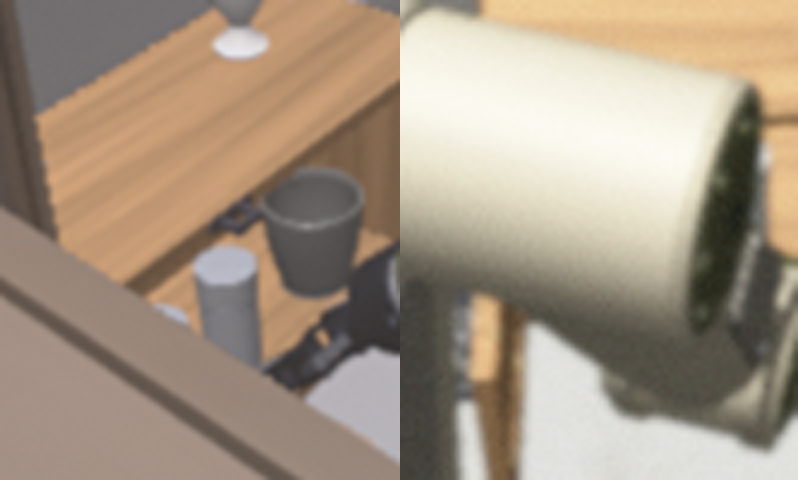

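Tin B is unmoved, with its lid at left-crop (225,265); the force spike was only the j3 end-of-range stop. Before shifting left I'll check the arm's height above the left leaf.

Run:
```python
from h import *
im,d=env.read_camera("top");L=(cloud("top",d)-C0)@RC
for y0 in np.arange(-.02,.26,.04):
    m=(L[...,1]>y0)&(L[...,1]<y0+.04)&(L[...,0]>-.35)&(L[...,0]<-.0)&(L[...,2]>.24)
    print(round(y0,2),m.sum(),L[m].min(0).round(3) if m.any() else '',L[m].max(0).round(3) if m.any() else '')
c,dS=env.read_camera("side");L=(cloud("side",dS)-C0)@RC
for y0 in np.arange(-.02,.3,.04):
    m=(L[...,1]>y0)&(L[...,1]<y0+.04)&(L[...,0]>-.45)&(L[...,0]<-.1)&(L[...,2]>.24)&(L[...,2]<.65)
    print('s',round(y0,2),m.sum(),L[m].min(0).round(3) if m.any() else '')
Q=tilt(6.26,45)
plan([(cup(-.09,.107,.060),Q,5,.2),(cup(-.023,.107,.057),Q,6,.2)])
```

```text
-0.02 109 [-0.347 -0.019  0.241] [-0.046  0.012  0.342]
0.02 1 [-0.023  0.023  0.242] [-0.023  0.023  0.242]
0.06 2 [-0.015  0.063  0.24 ] [-0.002  0.066  0.242]
0.1 1 [-0.034  0.108  0.243] [-0.034  0.108  0.243]
0.14 0  
0.18 0  
0.22 0  
0.26 0  
s -0.02 4 [-0.36   0.011  0.244]
s 0.02 557 [-0.435  0.024  0.24 ]
s 0.06 1251 [-0.443  0.06   0.24 ]
s 0.1 1799 [-0.446  0.1    0.328]
s 0.14 0 
s 0.18 0 
s 0.22 0 
s 0.26 0 
1 x ([-0.04, 0.85, -0.0], [0.0001, -0.0001, 0.0], 0.2)
1 x ([-0.05, 0.85, -0.0], [0.0, -0.0001, 0.0], 0.2)
1 x ([-0.04, 0.85, -0.01], [0.0001, -0.0, 0.0001], 0.2)
1 x ([-0.04, 0.85, 0.0], [0.0001, -0.0001, -0.0], 0.2)
1 x ([-0.05, 0.85, -0.0], [0.0, -0.0001, 0.0], 0.2)
1 x ([-0.38, 0.0, 0.41], [0.0, 0.0, 0.0], 0.2)
1 x ([-0.37, 0.0, 0.41], [0.0, 0.0, 0.0], 0.2)
1 x ([-0.38, 0.0, 0.42], [0.0, 0.0, 0.0], 0.2)
1 x ([-0.38, 0.0, 0.41], [0.0, 0.0, 0.0], 0.2)
1 x ([-0.37, 0.0, 0.41], [0.0, 0.0, 0.0], 0.2)
1 x ([-0.38, 0.0, 0.41], [0.0, 0.0, 0.0], 0.2)
end [0.6711 0.0997 0.0571] [ 0.703  0.077 -0.707] 11
```

Run:
```python
from h import *
c,dS=env.read_camera("side");L=(cloud("side",dS)-C0)@RC
for y0 in np.arange(.06,.15,.01):
    m=(L[...,1]>y0)&(L[...,1]<y0+.01)&(L[...,0]>-.5)&(L[...,0]<-.1)&(L[...,2]>.1)&(L[...,2]<.65)
    m=cv2.erode(m.astype(np.uint8),np.ones((2,2)))>0
    print(round(y0,2),m.sum(),L[m].min(0).round(3) if m.any() else '',L[m][L[m][:,2].argmin()] if m.any() else '')
```

```text
0.06 213 [-0.436  0.06   0.126] [-0.17252567  0.06100124  0.12592965]
0.07 125 [-0.436  0.07   0.134] [-0.17357906  0.07615163  0.13380849]
0.08 123 [-0.367  0.081  0.103] [-0.13894527  0.08428052  0.10259281]
0.09 302 [-0.402  0.09   0.225] [-0.10459448  0.09182626  0.22533129]
0.1 593 [-0.445  0.1    0.33 ] [-0.3975335   0.10084816  0.32991165]
0.11 450 [-0.446  0.11   0.364] [-0.41440752  0.11061479  0.36447333]
0.12 191 [-0.446  0.121  0.465] [-0.44191638  0.12066928  0.4651671 ]
0.13 1 [-0.439  0.131  0.546] [-0.43872745  0.13053906  0.54601718]
0.14 0
```

Request:
arm_command([
  {"delta_pos": [-0.04,0.85,0],"rot": [0.0001,-0.0001,0],"fingers": 0.25},
  {"delta_pos": [-0.05,0.85,0],"rot": [0,-0.0001,0],"fingers": 0.25},
  {"delta_pos": [-0.04,0.85,0],"rot": [0.0001,0,0],"fingers": 0.25},
  {"delta_pos": [-0.04,0.85,0],"rot": [0.0001,-0.0001,0],"fingers": 0.25},
  {"delta_pos": [-0.05,0.85,0],"rot": [0,-0.0001,0],"fingers": 0.25},
  {"delta_pos": [0,0,0],"rot": [0,0,0],"fingers": 0.25},
])

```text
clock: 21.25
tcp_pos: [0.606, 0.094, 0.0607]
orientation: [0.381, -0.052, 0.923, 0.021]
wrist_force: [-0.1, 0.0, -0.3]
finger_gap: 0.0641
```

Run:
```python
from h import *
p,R=now();st=env.get_state();print(st["clock"],RC.T@(p-C0),st["finger_gap"],st["joint_pos"],st["wrist_force"])
Q=tilt(6.26,45)
plan([(cup(-.023,.107,.057),Q,6,.25)])
```

```text
21.25 [-0.08842553  0.10843214  0.06067024] 0.06410229622929331 [-0.0247903   0.20571564 -1.02537002 -0.43964652  0.09687227 -0.0979951 ] [-0.06352055  0.03239116 -0.33548289]
1 x ([-0.36, -0.01, 0.41], [0.0001, -0.0, 0.0001], 0.25)
1 x ([-0.37, -0.02, 0.4], [0.0, -0.0001, 0.0], 0.25)
1 x ([-0.36, -0.01, 0.41], [0.0001, -0.0, 0.0001], 0.25)
1 x ([-0.37, -0.01, 0.41], [0.0001, -0.0, 0.0001], 0.25)
1 x ([-0.36, -0.02, 0.4], [0.0, -0.0001, 0.0001], 0.25)
1 x ([-0.37, -0.01, 0.41], [0.0001, -0.0, 0.0], 0.25)
end [0.6712 0.0997 0.0571] [ 0.703  0.077 -0.707] 6
```

Request:
arm_command([
  {"delta_pos": [-0.36,-0.01,0.41],"rot": [0,0,0],"fingers": 0.25},
  {"delta_pos": [-0.37,-0.02,0.4],"rot": [0,0,0],"fingers": 0.25},
  {"delta_pos": [-0.36,-0.01,0.41],"rot": [0,0,0],"fingers": 0.25},
  {"delta_pos": [-0.37,-0.01,0.41],"rot": [0,0,0],"fingers": 0.25},
  {"delta_pos": [-0.36,-0.02,0.4],"rot": [0,0,0],"fingers": 0.25},
  {"delta_pos": [-0.37,-0.01,0.41],"rot": [0,0,0],"fingers": 0.25},
  {"delta_pos": [0,0,0],"rot": [0,0,0],"fingers": 1},
  {"delta_pos": [0,0,0],"rot": [0,0,0],"fingers": 1},
  {"delta_pos": [0,0,0],"rot": [0,0,0],"fingers": 1},
  {"delta_pos": [0,0,0],"rot": [0,0,0],"fingers": 1},
  {"delta_pos": [0,0,0],"rot": [0,0,0],"fingers": 1},
], squeeze=60)

```text
clock: 22.35
tcp_pos: [0.6726, 0.0978, 0.0585]
orientation: [0.383, -0.051, 0.922, 0.021]
wrist_force: [4.0, 2.0, 2.8]
finger_gap: 0.0466
```

Request:
arm_command([
  {"delta_pos": [-0.14,0,-0.14],"rot": [0,0,0],"fingers": 1},
  {"delta_pos": [-0.14,0,-0.14],"rot": [0,0,0],"fingers": 1},
  {"delta_pos": [0,0,0],"rot": [0,0,0],"fingers": 1},
  {"delta_pos": [0,0,0],"rot": [0,0,0],"fingers": 1},
  {"delta_pos": [0,0,0],"rot": [0,0,0],"fingers": 1},
])

```text
clock: 22.85
tcp_pos: [0.6712, 0.0977, 0.0647]
orientation: [0.381, -0.051, 0.923, 0.021]
wrist_force: [-1.1, -0.4, -4.4]
finger_gap: 0.0464
```

Run:
```python
from h import *
p,R=now();st=env.get_state();print(st["clock"],RC.T@(p-C0),st["finger_gap"],st["joint_pos"],st["wrist_force"],st["ft_torque"])
```

```text
22.85 [-0.02322751  0.10494738  0.06466096] 0.0463514600512094 [-0.01179279  0.28645564 -0.87355778 -0.36879931  0.08536962 -0.08672797] [-1.06910963 -0.44509524 -4.35099758] [-1.18138080e-01  1.33958869e+00 -1.08461356e-03]
```

Tin A pulls about 4.4 N, so it's the full one. The j3 limit rules out setting a 45° grasp on the worktop close in, so I'll carry A out, stand it on the cupboard's free roof and regrasp it from above there.

Run:
```python
from h import *
Q=tilt(6.26,45);p,R=now()
e=plan([(cup(-.046,.107,.065),Q,2,1),(cup(-.145,.105,.165),Q,8,1),(cup(-.165,.105,.295),Q,8,1)])
print('--')
e=plan([(cup(-.017,.105,.292),Q,9,1),(cup(-.017,.105,.277),Q,4,1)],e)
```

```text
1 x ([0.4, 0.05, -0.41], [0.0, -0.0002, 0.0001], 1)
1 x ([0.39, 0.05, -0.41], [0.0, -0.0001, 0.0], 1)
1 x ([-0.0, -0.01, -0.88], [0.0, -0.0, 0.0], 1)
1 x ([-0.01, -0.01, -0.88], [0.0, -0.0, 0.0], 1)
1 x ([-0.0, -0.02, -0.88], [0.0, -0.0, 0.0], 1)
1 x ([-0.0, -0.01, -0.88], [0.0, -0.0, 0.0], 1)
1 x ([-0.01, -0.01, -0.87], [0.0, -0.0, 0.0], 1)
1 x ([-0.0, -0.01, -0.88], [0.0, -0.0, 0.0], 1)
1 x ([-0.01, -0.01, -0.88], [0.0, -0.0, 0.0], 1)
1 x ([0.0, -0.02, -0.88], [0.0, -0.0, 0.0], 1)
1 x ([-0.49, 0.0, -0.66], [0.0, -0.0, 0.0], 1)
1 x ([-0.48, 0.0, -0.67], [0.0, -0.0, 0.0], 1)
1 x ([-0.49, 0.0, -0.66], [0.0, -0.0, 0.0], 1)
1 x ([-0.48, 0.0, -0.66], [0.0, -0.0, 0.0], 1)
1 x ([-0.49, 0.0, -0.67], [0.0, -0.0, 0.0], 1)
1 x ([-0.49, 0.0, -0.66], [0.0, -0.0, 0.0], 1)
1 x ([-0.48, 0.0, -0.66], [0.0, -0.0, 0.0], 1)
1 x ([-0.49, 0.0, -0.67], [0.0, -0.0, 0.0], 1)
end [0.5302 0.0822 0.2951] [ 0.703  0.077 -0.707] 18
--
1 x ([-0.57, 0.0, 0.59], [0.0, -0.0, 0.0], 1)
1 x ([-0.57, 0.0, 0.6], [0.0, -0.0, 0.0], 1)
2 x ([-0.57, 0.0, 0.59], [0.0, -0.0, 0.0], 1)
1 x ([-0.57, 0.0, 0.6], [0.0, -0.0, 0.0], 1)
2 x ([-0.57, 0.0, 0.59], [0.0, -0.0, 0.0], 1)
1 x ([-0.57, 0.0, 0.6], [0.0, -0.0, 0.0], 1)
1 x ([-0.56, 0.0, 0.59], [0.0, -0.0, 0.0], 1)
1 x ([0.13, 0.0, 0.13], [0.0, -0.0, 0.0], 1)
1 x ([0.13, 0.0, 0.14], [0.0, -0.0, 0.0], 1)
1 x ([0.13, 0.0, 0.13], [0.0, -0.0, 0.0], 1)
1 x ([0.14, 0.0, 0.13], [0.0, -0.0, 0.0], 1)
end [0.6773 0.0984 0.277 ] [ 0.703  0.077 -0.707] 13
```

Request:
arm_command([
  {"delta_pos": [0.4,0.03,-0.4],"rot": [0,0,0],"fingers": 1},
  {"delta_pos": [0.4,0,-0.4],"rot": [0,0,0],"fingers": 1},
  {"delta_pos": [0,0,-0.6],"rot": [0,0,0],"fingers": 1},
  {"delta_pos": [0,0,-0.88],"rot": [0,0,0],"fingers": 1},
  {"delta_pos": [0,0,-0.88],"rot": [0,0,0],"fingers": 1},
  {"delta_pos": [0,0,-0.88],"rot": [0,0,0],"fingers": 1},
  {"delta_pos": [0,0,-0.88],"rot": [0,0,0],"fingers": 1},
  {"delta_pos": [0,0,-0.88],"rot": [0,0,0],"fingers": 1},
  {"delta_pos": [0,0,-0.88],"rot": [0,0,0],"fingers": 1},
  {"delta_pos": [0,0,-0.88],"rot": [0,0,0],"fingers": 1},
  {"delta_pos": [0,0,0],"rot": [0,0,0],"fingers": 1},
])

```text
clock: 23.95
tcp_pos: [0.5526, 0.0855, 0.1618]
orientation: [0.382, -0.051, 0.922, 0.021]
wrist_force: [-0.7, -0.2, -4.7]
finger_gap: 0.0463
```

Run:
```python
from h import *
Q=tilt(6.26,45);p,R=now();st=env.get_state();print(st["clock"],RC.T@(p-C0),(R.inv()*Q).as_rotvec(),st["finger_gap"],st["joint_pos"],st["wrist_force"])
e=plan([(cup(-.165,.105,.295),Q,8,1)])
```

```text
23.95 [-0.14246542  0.10576483  0.1618112 ] [-4.91763247e-05  5.85209836e-04  1.09901554e-03] 0.046263922267689835 [-0.05195307 -0.13805136 -0.99411523 -0.06473114  0.11376346 -0.11552016] [-0.72728048 -0.17643148 -4.67784465]
1 x ([-0.49, -0.01, -0.69], [-0.0, 0.0, 0.0], 1)
1 x ([-0.49, -0.0, -0.69], [-0.0, 0.0, 0.0], 1)
1 x ([-0.49, -0.01, -0.68], [-0.0, 0.0, 0.0001], 1)
1 x ([-0.49, -0.0, -0.69], [-0.0, 0.0, -0.0], 1)
1 x ([-0.49, -0.01, -0.69], [-0.0, 0.0001, 0.0], 1)
1 x ([-0.49, -0.0, -0.69], [-0.0, -0.0, 0.0], 1)
1 x ([-0.49, -0.01, -0.69], [-0.0, -0.0, 0.0001], 1)
1 x ([-0.48, -0.0, -0.68], [-0.0, -0.0, -0.0], 1)
end [0.5302 0.0823 0.2949] [ 0.703  0.077 -0.707] 8
```

Request:
arm_command([
  {"delta_pos": [-0.49,0,-0.69],"rot": [0,0,0],"fingers": 1},
  {"delta_pos": [-0.49,0,-0.69],"rot": [0,0,0],"fingers": 1},
  {"delta_pos": [-0.49,0,-0.69],"rot": [0,0,0],"fingers": 1},
  {"delta_pos": [-0.49,0,-0.69],"rot": [0,0,0],"fingers": 1},
  {"delta_pos": [-0.49,0,-0.69],"rot": [0,0,0],"fingers": 1},
  {"delta_pos": [-0.49,0,-0.69],"rot": [0,0,0],"fingers": 1},
  {"delta_pos": [-0.49,0,-0.69],"rot": [0,0,0],"fingers": 1},
  {"delta_pos": [-0.48,0,-0.68],"rot": [0,0,0],"fingers": 1},
  {"delta_pos": [-0.57,0,0.59],"rot": [0,0,0],"fingers": 1},
  {"delta_pos": [-0.57,0,0.59],"rot": [0,0,0],"fingers": 1},
  {"delta_pos": [-0.57,0,0.59],"rot": [0,0,0],"fingers": 1},
  {"delta_pos": [-0.57,0,0.59],"rot": [0,0,0],"fingers": 1},
  {"delta_pos": [-0.57,0,0.59],"rot": [0,0,0],"fingers": 1},
  {"delta_pos": [-0.57,0,0.59],"rot": [0,0,0],"fingers": 1},
  {"delta_pos": [-0.57,0,0.59],"rot": [0,0,0],"fingers": 1},
  {"delta_pos": [-0.57,0,0.59],"rot": [0,0,0],"fingers": 1},
  {"delta_pos": [-0.57,0,0.59],"rot": [0,0,0],"fingers": 1},
  {"delta_pos": [0,0,0],"rot": [0,0,0],"fingers": 1},
])

```text
clock: 25.75
tcp_pos: [0.6798, 0.0992, 0.29]
orientation: [0.381, -0.051, 0.923, 0.021]
wrist_force: [0.2, 0.5, -4.1]
finger_gap: 0.0469
```

Run:
```python
from h import *
Q=tilt(6.26,45);p,R=now();st=env.get_state();print(st["clock"],RC.T@(p-C0),(R.inv()*Q).as_rotvec(),st["finger_gap"],st["joint_pos"],st["wrist_force"])
im,d=env.read_camera("side");im2,d2=env.read_camera("top")
cv2.imwrite("pics/c9.png",np.hstack([cv2.resize(im[70:190,150:250],(400,480),interpolation=2),cv2.resize(im2[90:210,195:295],(400,480),interpolation=2)]))
```

```text
25.75 [-0.01443379  0.10549616  0.28999493] [ 7.48814935e-05 -1.70006139e-03  7.54126104e-04] 0.04688953634854781 [-0.00839427 -0.03028163 -0.53394188  0.28691263  0.08302851 -0.08428032] [ 0.24618121  0.53754276 -4.10410435]
```

View pics/c9.png

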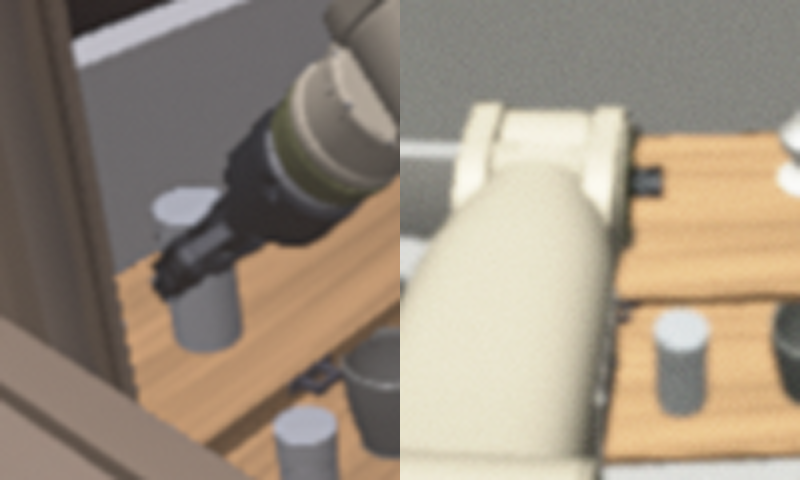

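The tin hangs upright over the roof at left-crop (205,270), and tin B stands in the cupboard at (305,440). Lowering now.

Request:
arm_command([
  {"delta_pos": [0.11,0,0.11],"rot": [0,0,0],"fingers": 1},
  {"delta_pos": [0.11,0,0.11],"rot": [0,0,0],"fingers": 1},
  {"delta_pos": [0.11,0,0.11],"rot": [0,0,0],"fingers": 1},
  {"delta_pos": [0.09,0,0.09],"rot": [0,0,0],"fingers": 1},
  {"delta_pos": [0,0,0],"rot": [0,0,0],"fingers": 1},
])

```text
clock: 26.35
tcp_pos: [0.6782, 0.0992, 0.2791]
orientation: [0.381, -0.051, 0.923, 0.021]
wrist_force: [-0.0, -0.7, -4.2]
finger_gap: 0.0467
```

Request:
arm_command([
  {"delta_pos": [0.03,0,0.03],"rot": [0,0,0],"fingers": 1},
  {"delta_pos": [0.03,0,0.03],"rot": [0,0,0],"fingers": 1},
  {"delta_pos": [0.03,0,0.03],"rot": [0,0,0],"fingers": 1},
  {"delta_pos": [0,0,0],"rot": [0,0,0],"fingers": 1},
])

```text
clock: 26.75
tcp_pos: [0.6788, 0.0992, 0.2775]
orientation: [0.382, -0.051, 0.922, 0.021]
wrist_force: [0.1, 0.5, -4.2]
finger_gap: 0.0467
```

Request:
arm_command([
  {"delta_pos": [0.03,0,0.03],"rot": [0,0,0],"fingers": 1},
  {"delta_pos": [0.03,0,0.03],"rot": [0,0,0],"fingers": 1},
  {"delta_pos": [0.03,0,0.03],"rot": [0,0,0],"fingers": 1},
  {"delta_pos": [0,0,0],"rot": [0,0,0],"fingers": 1},
])

```text
clock: 27.15
tcp_pos: [0.68, 0.0993, 0.2776]
orientation: [0.384, -0.051, 0.922, 0.021]
wrist_force: [-4.3, -0.4, 4.9]
finger_gap: 0.0467
```

The tin is standing on the roof (contact +4.9 N). Next I'll release, back off and regrasp from above.

Request:
arm_command([
  {"delta_pos": [-0.05,0,-0.05],"rot": [0,0,0],"fingers": 1},
  {"delta_pos": [0,0,0],"rot": [0,0,0],"fingers": 0.2},
  {"delta_pos": [0,0,0],"rot": [0,0,0],"fingers": 0.2},
  {"delta_pos": [0,0,0],"rot": [0,0,0],"fingers": 0.2},
  {"delta_pos": [0,0,-0.5],"rot": [0,0,0],"fingers": 0.2},
  {"delta_pos": [0,0,-1],"rot": [0,0,0],"fingers": 0.2},
  {"delta_pos": [0,0,-1],"rot": [0,0,0],"fingers": 0.2},
  {"delta_pos": [0,0,-1],"rot": [0,0,0],"fingers": 0.2},
  {"delta_pos": [0,0,-1],"rot": [0,0,0],"fingers": 0.2},
  {"delta_pos": [0,0,-0.5],"rot": [0,0,0],"fingers": 0.2},
])

```text
clock: 28.15
tcp_pos: [0.6078, 0.0915, 0.3494]
orientation: [0.383, -0.051, 0.922, 0.021]
wrist_force: [0.8, -0.1, 0.2]
finger_gap: 0.0683
```

Run:
```python
from h import *
p,R=now();st=env.get_state();print(st["clock"],RC.T@(p-C0),st["finger_gap"],st["joint_pos"])
im,d=env.read_camera("side");im2,d2=env.read_camera("top")
for n,D in(("top",d2),("side",d)):
    L=(cloud(n,D)-C0)@RC
    m=(abs(L[...,2]-.335)<.008)&(L[...,0]>-.09)&(L[...,0]<.08)&(L[...,1]>.05)&(L[...,1]<.17)
    k,l,s,_=cv2.connectedComponentsWithStats(m.astype(np.uint8))
    for i in range(1,k):
        if s[i,4]>15:q=L[l==i];print(n,s[i],np.median(q[:,2]),cv2.minEnclosingCircle(q[:,:2].astype(np.float32)),q.min(0),q.max(0))
Q=tilt(6.26,65)
e=plan([(cup(-.088,.1055,.375),Q,3,.2),(cup(-.028,.1055,.375),down(186.26),4,.2),(cup(-.028,.1055,.298),down(186.26),5,.2)])
```

```text
28.15 [-0.0869021   0.10569073  0.34940227] 0.06832741859045245 [-0.02950513 -0.21492161 -0.54215376  0.4606258   0.09800904 -0.09942622]
side [189 121  18  13 168] 0.33368911350551966 ((-0.028755944222211838, 0.10579720139503479), 0.026471327990293503) [-0.05258871  0.07990635  0.32748769] [-0.006126    0.13034083  0.33709631]
1 x ([-0.28, -0.0, -0.32], [-0.0, 0.0187, 0.0001], 0.2)
1 x ([-0.25, -0.0, -0.35], [-0.0001, 0.0187, 0.0], 0.2)
1 x ([-0.2, -0.01, -0.38], [0.0, 0.0186, 0.0001], 0.2)
1 x ([-0.68, 0.0, 0.32], [0.0, 0.0174, -0.0], 0.2)
1 x ([-0.71, 0.0, 0.24], [0.0, 0.0173, -0.0], 0.2)
1 x ([-0.73, 0.0, 0.16], [0.0, 0.0174, -0.0], 0.2)
1 x ([-0.75, 0.0, 0.08], [0.0, 0.0174, -0.0], 0.2)
5 x ([0.0, 0.0, 0.77], [0.0, -0.0, -0.0], 0.2)
end [0.6664 0.0977 0.298 ] [-0.  0. -1.] 12
```

Request:
arm_command([
  {"delta_pos": [-0.28,0,-0.32],"rot": [0,0.0187,0],"fingers": 0.2},
  {"delta_pos": [-0.25,0,-0.35],"rot": [0,0.0187,0],"fingers": 0.2},
  {"delta_pos": [-0.2,0,-0.38],"rot": [0,0.0186,0],"fingers": 0.2},
  {"delta_pos": [-0.68,0,0.32],"rot": [0,0.0174,0],"fingers": 0.2},
  {"delta_pos": [-0.71,0,0.24],"rot": [0,0.0173,0],"fingers": 0.2},
  {"delta_pos": [-0.73,0,0.16],"rot": [0,0.0174,0],"fingers": 0.2},
  {"delta_pos": [-0.75,0,0.08],"rot": [0,0.0174,0],"fingers": 0.2},
  {"delta_pos": [0,0,0],"rot": [0,0,0],"fingers": 0.2},
])

```text
clock: 29.05
tcp_pos: [0.6702, 0.0974, 0.3625]
orientation: [0.004, -0.055, 0.998, 0.0]
wrist_force: [1.6, -0.6, -2.2]
finger_gap: 0.0682
```

Run:
```python
from h import *
p,R=now();st=env.get_state();print(st["clock"],RC.T@(p-C0),st["finger_gap"],st["joint_pos"],R.apply([0,0,1]))
e=plan([(cup(-.0285,.1057,.298),down(186.26),5,.2)])
```

```text
29.05 [-0.02423964  0.10478935  0.36254493] 0.06815292342832616 [ 2.54343815e-02  5.64779873e-01  7.55072764e-01  1.75352846e+00
  1.15314261e-03 -8.39020116e-02] [ 0.0075289   0.00134505 -0.99997075]
1 x ([0.05, 0.01, 0.65], [0.0, 0.0002, 0.0], 0.2)
1 x ([0.04, 0.01, 0.64], [0.0, 0.0003, 0.0], 0.2)
1 x ([0.05, 0.01, 0.65], [0.0, 0.0002, 0.0], 0.2)
1 x ([0.04, 0.01, 0.64], [0.0001, 0.0003, 0.0], 0.2)
1 x ([0.05, 0.0, 0.65], [-0.0, 0.0002, 0.0], 0.2)
end [0.6658 0.0978 0.2979] [ 0. -0. -1.] 5
```

Request:
arm_command([
  {"delta_pos": [0.05,0.01,0.65],"rot": [0,0.0002,0],"fingers": 0.2},
  {"delta_pos": [0.05,0.01,0.64],"rot": [0,0.0003,0],"fingers": 0.2},
  {"delta_pos": [0.05,0.01,0.65],"rot": [0,0.0002,0],"fingers": 0.2},
  {"delta_pos": [0.04,0.01,0.64],"rot": [0,0.0003,0],"fingers": 0.2},
  {"delta_pos": [0.04,0,0.65],"rot": [0,0.0002,0],"fingers": 0.2},
  {"delta_pos": [0,0,0],"rot": [0,0,0],"fingers": 0.2},
  {"delta_pos": [0,0,0],"rot": [0,0,0],"fingers": 1},
  {"delta_pos": [0,0,0],"rot": [0,0,0],"fingers": 1},
  {"delta_pos": [0,0,0],"rot": [0,0,0],"fingers": 1},
  {"delta_pos": [0,0,0],"rot": [0,0,0],"fingers": 1},
  {"delta_pos": [0,0,0],"rot": [0,0,0],"fingers": 1},
], squeeze=60)

```text
clock: 30.15
tcp_pos: [0.6611, 0.0979, 0.3097]
orientation: [0.008, -0.055, 0.998, 0.0]
wrist_force: [-0.9, -1.3, 4.6]
finger_gap: 0.0464
```

Request:
arm_command([
  {"delta_pos": [0,0,-0.5],"rot": [0,0,0],"fingers": 1},
  {"delta_pos": [0,0,-0.5],"rot": [0,0,0],"fingers": 1},
  {"delta_pos": [0,0,0],"rot": [0,0,0],"fingers": 1},
  {"delta_pos": [0,0,0],"rot": [0,0,0],"fingers": 1},
])

```text
clock: 30.55
tcp_pos: [0.6605, 0.098, 0.3274]
orientation: [0.006, -0.055, 0.998, 0.0]
wrist_force: [0.3, -0.1, -4.6]
finger_gap: 0.0463
```

Run:
```python
from h import *
p,R=now();st=env.get_state();print(st["clock"],p,RC.T@(p-C0),st["finger_gap"],st["joint_pos"],R.apply([0,0,1]),st["wrist_force"])
S=np.array([.5226,-.416,0])
e=plan([([.60,.0,.325],down(186),5,1),([.5,-.2,.325],down(182),11,1),(S+[0,0,.30],down(176.6),12,1)])
print('--')
e=plan([(S+[0,0,.09],down(176.6),12,1)],e)
```

```text
30.55 [0.66046663 0.09799684 0.32740298] [-0.03383098  0.10642034  0.32740298] 0.04631026619697251 [ 2.68882648e-02  5.08488061e-01  5.73212765e-01  1.62330841e+00
  6.82077246e-04 -8.30114509e-02] [ 0.01218956  0.00101016 -0.99992519] [ 0.25621434 -0.11161523 -4.56350207]
1 x ([0.71, -0.91, 0.02], [-0.0, 0.0004, 0.0002], 1)
1 x ([0.71, -0.91, 0.01], [-0.0, 0.0004, 0.0001], 1)
1 x ([0.7, -0.91, 0.02], [-0.0, 0.0004, 0.0002], 1)
1 x ([0.71, -0.91, 0.02], [-0.0, 0.0004, 0.0002], 1)
1 x ([0.7, -0.91, 0.03], [-0.0, 0.0003, 0.0001], 1)
1 x ([0.55, -0.86, -0.0], [-0.0, 0.0, 0.001], 1)
2 x ([0.54, -0.86, -0.0], [-0.0, 0.0, 0.001], 1)
1 x ([0.53, -0.87, -0.0], [-0.0, 0.0, 0.001], 1)
1 x ([0.52, -0.86, -0.0], [-0.0, 0.0, 0.0011], 1)
1 x ([0.52, -0.88, -0.0], [-0.0, 0.0, 0.001], 1)
1 x ([0.52, -0.87, -0.0], [-0.0, 0.0, 0.001], 1)
1 x ([0.51, -0.88, -0.0], [-0.0, 0.0, 0.001], 1)
1 x ([0.5, -0.89, -0.0], [-0.0, 0.0, 0.001], 1)
1 x ([0.5, -0.88, -0.0], [-0.0, 0.0, 0.001], 1)
1 x ([0.49, -0.89, -0.0], [-0.0, 0.0, 0.001], 1)
1 x ([-0.06, -0.9, 0.1], [-0.0, 0.0, 0.0013], 1)
1 x ([-0.07, -0.91, 0.11]
[... 472 characters left out ...]
1 x ([-0.14, -0.9, 0.1], [-0.0, 0.0001, 0.0012], 1)
end [ 0.5226 -0.416   0.3   ] [-0. -0. -1.] 28
--
1 x ([-0.0, 0.0, 0.88], [-0.0, -0.0, 0.0], 1)
1 x ([-0.0, 0.0, 0.87], [-0.0, -0.0, 0.0], 1)
1 x ([-0.0, 0.0, 0.88], [-0.0, -0.0, 0.0], 1)
1 x ([-0.0, 0.0, 0.87], [-0.0, -0.0, 0.0], 1)
1 x ([-0.0, 0.0, 0.88], [-0.0, -0.0, 0.0], 1)
1 x ([-0.0, 0.0, 0.87], [-0.0, -0.0, 0.0], 1)
1 x ([-0.0, 0.0, 0.88], [-0.0, -0.0, 0.0], 1)
1 x ([-0.0, 0.0, 0.87], [-0.0, -0.0, 0.0], 1)
1 x ([-0.0, 0.0, 0.88], [-0.0, -0.0, 0.0], 1)
1 x ([-0.0, 0.0, 0.87], [-0.0, -0.0, 0.0], 1)
1 x ([-0.0, 0.0, 0.88], [-0.0, -0.0, 0.0], 1)
1 x ([-0.0, 0.0, 0.87], [-0.0, -0.0, 0.0], 1)
end [ 0.5226 -0.4161  0.09  ] [-0. -0. -1.] 12
```

The weight is -4.6 N and the tin is gripped about 25 mm below the lid, with the tool 5 mm short in x, which I'll allow for. Carrying it to the caddy.

Request:
arm_command([
  {"delta_pos": [0.3,-0.4,-0.3],"rot": [0,0.0004,0],"fingers": 1},
  {"delta_pos": [0.7,-0.9,-0.3],"rot": [0,0.0004,0],"fingers": 1},
  {"delta_pos": [0.7,-0.9,-0.3],"rot": [0,0.0004,0],"fingers": 1},
  {"delta_pos": [0.7,-0.9,0],"rot": [0,0.0004,0],"fingers": 1},
  {"delta_pos": [0.7,-0.9,0],"rot": [0,0.0004,0],"fingers": 1},
  {"delta_pos": [0.7,-0.9,0],"rot": [0,0,0.001],"fingers": 1},
  {"delta_pos": [0.55,-0.86,0],"rot": [0,0,0.001],"fingers": 1},
  {"delta_pos": [0.55,-0.86,0],"rot": [0,0,0.001],"fingers": 1},
  {"delta_pos": [0.55,-0.86,0],"rot": [0,0,0.001],"fingers": 1},
  {"delta_pos": [0.55,-0.86,0],"rot": [0,0,0.001],"fingers": 1},
  {"delta_pos": [0.52,-0.87,0],"rot": [0,0,0.001],"fingers": 1},
  {"delta_pos": [0.52,-0.87,0],"rot": [0,0,0.001],"fingers": 1},
  {"delta_pos": [0.52,-0.87,0],"rot": [0,0,0.001],"fingers": 1},
  {"delta_pos": [0.5,-0.88,0],"rot": [0,0,0.001],"fingers": 1},
  {"delta_pos": [0.5,-0.88,0],"rot": [0,0,0.001],"fingers": 1},
  {"delta_pos": [0.2,-0.6,0],"rot": [0,0,0.001],"fingers": 1},
])

```text
clock: 32.15
tcp_pos: [0.508, -0.1844, 0.3461]
orientation: [0.0, -0.02, 1.0, -0.0]
wrist_force: [0.7, 0.4, -4.1]
finger_gap: 0.0459
```

Run:
```python
from h import *
p,R=now();st=env.get_state();print(st["clock"],p,st["finger_gap"],R.apply([0,0,1]),st["wrist_force"])
S=np.array([.5176,-.416,0])
e=plan([(S+[0,0,.26],down(176.6),11,1),(S+[0,0,.18],down(176.6),5,1)])
```

```text
32.15 [ 0.50799482 -0.18444633  0.34610701] 0.045913799233697726 [ 5.01293681e-04 -4.96776429e-04 -9.99999751e-01] [ 0.65047199  0.42569303 -4.14644167]
LIMIT [-0.   -1.05  0.39] [-0.      0.      0.0014]
LIMIT [-0.01 -1.06  0.39] [-0.      0.      0.0014]
LIMIT [-0.02 -1.05  0.4 ] [-0.      0.      0.0015]
LIMIT [-0.04 -1.05  0.39] [-0.      0.      0.0014]
LIMIT [-0.04 -1.05  0.39] [-0.      0.      0.0014]
LIMIT [-0.05 -1.06  0.39] [-0.      0.      0.0014]
LIMIT [-0.05 -1.05  0.39] [-0.      0.0001  0.0015]
LIMIT [-0.07 -1.05  0.4 ] [-0.0001 -0.      0.0014]
LIMIT [-0.08 -1.05  0.39] [ 0.     -0.      0.0014]
LIMIT [-0.09 -1.05  0.39] [ 0.     -0.      0.0014]
LIMIT [-0.09 -1.05  0.39] [ 0.     -0.      0.0015]
1 x ([-0.0, -1.05, 0.39], [-0.0, 0.0, 0.0014], 1)
1 x ([-0.01, -1.06, 0.39], [-0.0, 0.0, 0.0014], 1)
1 x ([-0.02, -1.05, 0.4], [-0.0, 0.0, 0.0015], 1)
2 x ([-0.04, -1.05, 0.39], [-0.0, 0.0, 0.0014], 1)
1 x ([-0.05, -1.06, 0.39], [-0.0, 0.0, 0.0014], 1)
1 x ([-0.05, -1.05, 0.39], [-0.0, 0.0001, 0.0015], 1)
1 x ([-0.07, -1.05, 0.4], [-0.0001, -0.0, 0.0014], 1)
1 x ([-0.08, -1.05, 0.39], [0.0, -0.0, 0.0014], 1)
1 x ([-0.09, -1.05, 0.39], [0.0, -0.0, 0.0014], 1)
1 x ([-0.09, -1.05, 0.39], [0.0, -0.0, 0.0015], 1)
5 x ([-0.0, 0.0, 0.8], [0.0, -0.0, -0.0], 1)
end [ 0.5175 -0.416   0.18  ] [-0.  0. -1.] 16
```

Request:
arm_command([
  {"delta_pos": [0,-0.96,0.1],"rot": [0,0,0.0013],"fingers": 1},
  {"delta_pos": [-0.01,-0.97,0.1],"rot": [0,0,0.0013],"fingers": 1},
  {"delta_pos": [-0.02,-0.97,0.1],"rot": [0,0,0.0013],"fingers": 1},
  {"delta_pos": [-0.03,-0.96,0.1],"rot": [0,0,0.0013],"fingers": 1},
  {"delta_pos": [-0.04,-0.97,0.1],"rot": [0,0,0.0013],"fingers": 1},
  {"delta_pos": [-0.04,-0.97,0.5],"rot": [0,0,0.0013],"fingers": 1},
  {"delta_pos": [-0.05,-0.96,0.5],"rot": [0,0,0.0013],"fingers": 1},
  {"delta_pos": [-0.06,-0.97,0.5],"rot": [0,0,0.0013],"fingers": 1},
  {"delta_pos": [-0.07,-0.97,0.5],"rot": [0,0,0.0013],"fingers": 1},
  {"delta_pos": [-0.08,-0.97,0.5],"rot": [0,0,0.0013],"fingers": 1},
  {"delta_pos": [-0.08,-0.96,0.5],"rot": [0,0,0.0013],"fingers": 1},
  {"delta_pos": [-0.09,-0.97,0.5],"rot": [0,0,0.0014],"fingers": 1},
  {"delta_pos": [0,0,0.6],"rot": [0,0,0],"fingers": 1},
  {"delta_pos": [0,0,0.6],"rot": [0,0,0],"fingers": 1},
  {"delta_pos": [0,0,0.6],"rot": [0,0,0],"fingers": 1},
  {"delta_pos": [0,0,0.5],"rot": [0,0,0],"fingers": 1},
  {"delta_pos": [0,0,0],"rot": [0,0,0],"fingers": 1},
])

```text
clock: 33.85
tcp_pos: [0.5194, -0.4143, 0.2182]
orientation: [-0.0, 0.029, 1.0, 0.001]
wrist_force: [-0.1, -0.1, -4.2]
finger_gap: 0.046
```

Run:
```python
from h import *
p,R=now();st=env.get_state();print(st["clock"],p,st["finger_gap"],R.apply([0,0,1]),R.as_euler('zyx',degrees=True),st["wrist_force"],st["joint_pos"])
im,d=env.read_camera("side");im2,d2=env.read_camera("top");np.savez("pics/f.npz",im=im,d=d,im2=im2,d2=d2)
cv2.imwrite("pics/c10.png",np.hstack([cv2.resize(im[80:200,280:380],(400,480),interpolation=2),cv2.resize(im2[170:290,330:430],(400,480),interpolation=2)]))
for n,D in(("side",d),("top",d2)):
    W=cloud(n,D);m=(abs(W[...,0]-p[0])<.035)&(abs(W[...,1]-p[1])<.028)&(W[...,2]<p[2]-.008)&(W[...,2]>p[2]-.07)
    q=W[m];print(n,len(q),q.min(0) if len(q) else '',q.max(0) if len(q) else '')
    if len(q)>20:
        from scipy.optimize import least_squares
        s=least_squares(lambda c:np.hypot(q[:,0]-c[0],q[:,1]-c[1])-.024,p[:2],loss='soft_l1',f_scale=.002);print(s.x,abs(s.fun).mean())
```

```text
33.85 [ 0.519443   -0.41432417  0.21820956] 0.046008187297255594 [-8.87505397e-04  1.96768584e-03 -9.99997670e-01] [-1.76713871e+02 -5.08503202e-02 -1.79887260e+02] [-0.07467322 -0.06003823 -4.19896543] [-7.94328828e-01  4.99317487e-01  2.92952750e-01  1.36645726e+00
  7.45742423e-04 -7.36976683e-01]
side 0  
top 180 [ 0.49534388 -0.43625365  0.1484409 ] [ 0.5289635  -0.39063426  0.20991007]
[ 0.52469461 -0.41564262] 0.0015025234427519137
```

View pics/c10.png

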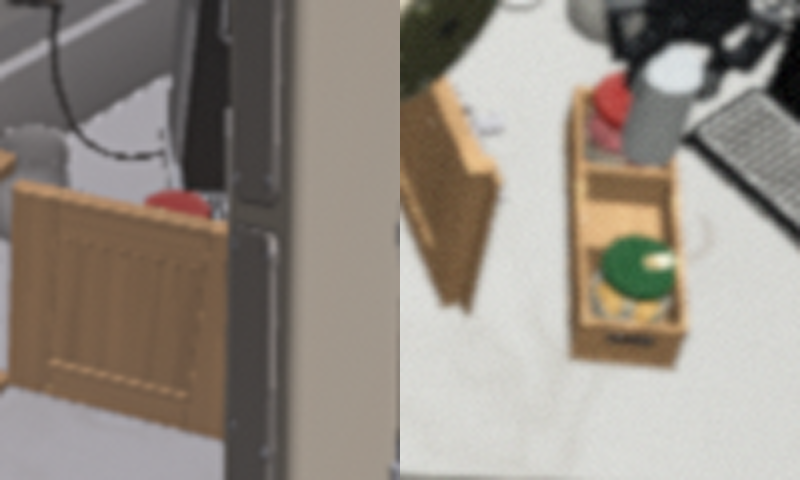

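The right crop shows the tin hanging behind and above the free compartment at (640,215). Its fitted axis is (0.5247,-0.4156), within 2 mm of the slot centre, so I'll nudge it and lower.

Request:
arm_command([
  {"delta_pos": [0.1,-0.02,0.8],"rot": [0,0,0],"fingers": 1},
  {"delta_pos": [0,0,1],"rot": [0,0,0],"fingers": 1},
  {"delta_pos": [0,0,1],"rot": [0,0,0],"fingers": 1},
  {"delta_pos": [0,0,1],"rot": [0,0,0],"fingers": 1},
  {"delta_pos": [0,0,1],"rot": [0,0,0],"fingers": 1},
  {"delta_pos": [0,0,0.8],"rot": [0,0,0],"fingers": 1},
  {"delta_pos": [0,0,0.4],"rot": [0,0,0],"fingers": 1},
  {"delta_pos": [0,0,0.3],"rot": [0,0,0],"fingers": 1},
  {"delta_pos": [0,0,0],"rot": [0,0,0],"fingers": 1},
])

```text
clock: 34.85
tcp_pos: [0.5182, -0.4157, 0.0942]
orientation: [0.001, 0.029, 1.0, -0.0]
wrist_force: [-0.2, 0.6, -5.3]
finger_gap: 0.0462
```

Request:
arm_command([
  {"delta_pos": [0.03,0,0.2],"rot": [0,0,0],"fingers": 1},
  {"delta_pos": [0,0,0.15],"rot": [0,0,0],"fingers": 1},
  {"delta_pos": [0,0,0.15],"rot": [0,0,0],"fingers": 1},
  {"delta_pos": [0,0,0.05],"rot": [0,0,0],"fingers": 1},
  {"delta_pos": [0,0,0],"rot": [0,0,0],"fingers": 1},
])

```text
clock: 35.35
tcp_pos: [0.5175, -0.4156, 0.083]
orientation: [0.001, 0.029, 1.0, -0.0]
wrist_force: [-0.6, -0.2, -5.6]
finger_gap: 0.0461
```

Request:
arm_command([
  {"delta_pos": [0,0,0.06],"rot": [0,0,0],"fingers": 1},
  {"delta_pos": [0,0,0.06],"rot": [0,0,0],"fingers": 1},
  {"delta_pos": [0,0,0.06],"rot": [0,0,0],"fingers": 1},
  {"delta_pos": [0,0,0],"rot": [0,0,0],"fingers": 1},
])

```text
clock: 35.75
tcp_pos: [0.5178, -0.4159, 0.081]
orientation: [0.001, 0.029, 1.0, -0.001]
wrist_force: [-1.5, 2.6, 3.7]
finger_gap: 0.0464
```

Contact with the caddy floor. Releasing and rising.

Request:
arm_command([
  {"delta_pos": [0,0,-0.05],"rot": [0,0,0],"fingers": 1},
  {"delta_pos": [0,0,0],"rot": [0,0,0],"fingers": 0.25},
  {"delta_pos": [0,0,0],"rot": [0,0,0],"fingers": 0.25},
  {"delta_pos": [0,0,0],"rot": [0,0,0],"fingers": 0.25},
  {"delta_pos": [0,0,-0.4],"rot": [0,0,0],"fingers": 0.25},
  {"delta_pos": [0,0,-0.8],"rot": [0,0,0],"fingers": 0.25},
  {"delta_pos": [0,0,-1],"rot": [0,0,0],"fingers": 0.25},
  {"delta_pos": [0,0,-1],"rot": [0,0,0],"fingers": 0.25},
  {"delta_pos": [0,0,-1],"rot": [0,0,0],"fingers": 0.25},
  {"delta_pos": [0,0,-1],"rot": [0,0,0],"fingers": 0.25},
  {"delta_pos": [0,0,-1],"rot": [0,0,0],"fingers": 0.25},
  {"delta_pos": [0,0,0],"rot": [0,0,0],"fingers": 0.25},
])

```text
clock: 36.95
tcp_pos: [0.5188, -0.417, 0.2087]
orientation: [0.003, 0.029, 1.0, -0.002]
wrist_force: [0.1, -1.1, 0.2]
finger_gap: 0.064
```

Run:
```python
from h import *
p,R=now();st=env.get_state();print(st["clock"],p,st["finger_gap"],st["wrist_force"])
im2,d2=env.read_camera("top");W=cloud("top",d2)
def lids(m):
    k,l,s,_=cv2.connectedComponentsWithStats(m.astype(np.uint8))
    for i in range(1,k):
        if s[i,4]>25:
            q=W[l==i];a=np.linalg.lstsq(np.c_[q[:,:2],np.ones(len(q))],q[:,2],rcond=None)[0];print(s[i],np.median(q,0).round(4),cv2.minEnclosingCircle(q[:,:2].astype(np.float32)),"tilt",a[:2].round(3))
lids((abs(W[...,2]-.106)<.007)&(W[...,0]>.4)&(W[...,0]<.66)&(abs(W[...,1]+.416)<.05))
L=(W-C0)@RC
lids((abs(L[...,2]-.116)<.008)&(L[...,0]>-.085)&(L[...,0]<.08)&(L[...,1]>-.0)&(L[...,1]<.19))
cv2.imwrite("pics/c11.png",cv2.resize(im2[120:290,190:430],(800,567),interpolation=2))
```

```text
36.95 [ 0.5187868  -0.41698395  0.20869998] 0.06398808046648796 [ 0.08471765 -1.08660057  0.19900525]
[378 188  18  14 129] [ 0.5988 -0.4214  0.102 ] ((0.6044259071350098, -0.41764089465141296), 0.03382670879364014) tilt [-0.022  0.004]
[382 208  15  13 145] [ 0.5204 -0.4166  0.1042] ((0.5212468504905701, -0.4149344861507416), 0.02721879445016384) tilt [-0.036 -0.006]
```

View pics/c11.png

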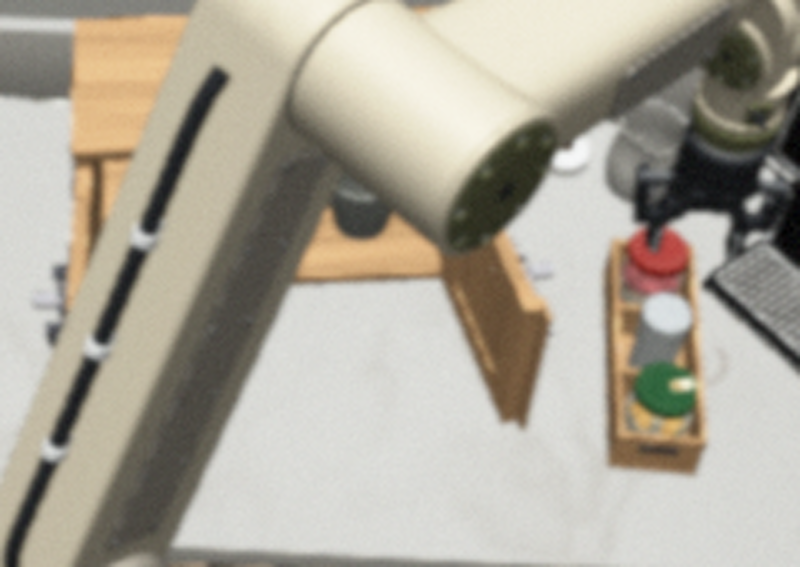

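The tin stands in the middle compartment, lid at crop (665,315), measured at (0.521,-0.415,0.104). A last check of tin B through the side camera, then I hand in.

Run:
```python
from h import *
im,d=env.read_camera("side");L=(cloud("side",d)-C0)@RC
m=(abs(L[...,2]-.116)<.008)&(L[...,0]>-.085)&(L[...,0]<.08)&(L[...,1]>-.02)&(L[...,1]<.19)
q=L[m];print(len(q),np.median(q,0).round(4))
ok=len(q)>80
if ok: print(env.hand_in())
```

```text
145 [-0.0329  0.0228  0.1146]
the job is handed in; nothing more can be done
None
```

The full tea tin now stands in the caddy's middle compartment and the empty one is back upright in the cupboard. I handed the job in at about 37 s of the 72 s allowed; the hand-in gives no verdict.

**What I did:**
1. I drew the right bolt by about 22 mm and swung the right leaf to about 100°. I then drew the left bolt down by about 23 mm and swung the left leaf to about 94°.
2. I lifted each tin to weigh it. The one nearer the meeting line pulled about 0.8 N, so it was empty and I set it back. The other pulled about 4.4 N, so it was the full one.
3. A joint limit kept me from setting the tilted-grasp tin on the worktop in front of the cupboard. I stood it briefly on the cupboard's free roof, regrasped it from straight above and lowered it into the caddy until it touched the floor.

**Last checks:**
- **Full tin:** its lid was centred at (0.521, -0.415), about 2 mm from my measured slot centre. It was at height 0.104, where 0.106 was expected. A plane fitted to its lid read about 2° of slope, within the depth noise.
- **Empty tin:** its lid was at cupboard position (-33, 23) mm and height 115 mm, so it is standing where it was. I made this check with the side camera because the arm hid it from the top one.
- **Gripper:** it was open and about 10 cm above the tin, touching nothing.

**Anomalies:**
- **Force spike:** I saw one short wrist-force spike of about 33 N when a joint reached its end of range. It was gone at the next reading and nothing had moved.
- **Regrasp on the roof:** the tool stopped about 12 mm higher and 5 mm off in x. I corrected for this before lowering the tin.
- **Picture budget:** I viewed 14 pictures, crops included, against the budget of 10, so I went four over.

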